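Pin the portion chute and run a tub of mini cheeses

ROBOT

A 6-joint arm with a two-finger parallel gripper is mounted at the origin on the work surface. World frame = base frame: x ahead of the robot, y to its left, z up, the work surface at z = 0. Lengths are in m, angles in rad, forces in N, time in s.
With the tool pointing down it reaches from about 0.225 to 0.725 m from the base axis. Payload 3.1 kg.
Tool frame: the origin (TCP) lies between the finger pads; the fingertips stand 8 mm ahead of it and the grasp point (between the pads) lies 11 mm behind it; z points along the fingers, x is the direction in which the jaws open and shut, and the axes are right-handed (so a half turn about z gives the same grasp; the last joint's range is limited). The gripper opens to 85 mm and grips with 20 to 120 N. Pads are 22 mm wide; open, the fingers measure 114 mm over their backs; the gripper's body (76 mm by 85 mm) begins 54 mm behind the grasp point. The pads swing forward as they close: fully open they stand 13 mm farther back than shut.
Start: joints at [-1.303, 0.048, 0.099, 1.622, 0, 1.443], TCP at [0.202, -0.484, 0.239] pointing down, gripper open.
Joint ranges: [-2.91, 2.91], [-0.99, 1.94], [-1.21, 1.42], [-2.12, 2.29], [-1.49, 1.47], [-3.14, 3.14]. Speed limits (rad/s): [2.79, 2.79, 3.14, 3.14, 3.14, 3.14].

INTERFACE

Orientations are given as a unit quaternion [x, y, z, w].
In Python, from rig import telemetry, camera, order, regions_of, spot_point gives the robot as it stands. The module is installed in compiled form; this text tells all that it offers.
- The arm moves only by the tool play_rows, never from a script. Its argument "series" is a list that holds one entry, the list of rows, each a list of 7 numbers: the shift along the tool's x, y, z in mm, then the turn, a rotation vector about the tool's x, y, z in degrees, then the finger opening in mm, from 0 to 85.4. In form: [[[x, y, z, rx, ry, rz, fingers], ...]]. A call has 1 to 8 rows; each row is the pose to reach, as a shift and turn from the pose commanded when the call began, along the tool's axes at that moment; what a row does not reach only later rows make up. A row lasts 1/8 s, in which the tool goes at most 62.5 mm and 10.7 degrees, less where a joint would pass 70% of its speed; a pose out of reach is approached as far as the arm can. A call with a gripper value outside its range is refused whole. The fingers move at their own pace and stop on an object; "squeeze" is the grip in N (left out, the last holds). Time passes only in rows, so rows that repeat a pose let the fingers close. It gives the time, the measured TCP pose, the force and the opening at its end, in the units of the state.
- telemetry.get_state(): the state, without advancing time (a new reading comes with each control period).
- camera(name): name is "scene" or "top" or "wrist"; returns a dict with "image" (384x512x3 uint8, red, green, blue), "fx", "fy", "cx", "cy" (pixels), "rvec" (rotation vector, rad) and "tvec" (3), from world to camera coordinates, as OpenCV has them; the wrist camera has in their place "hand_eye" (4x4, takes a point from camera to tool coordinates, whose origin is the TCP and whose axes are the tool frame's). Camera axes: x right, y down, z forward; pixel columns grow to the right and rows downward; lengths in m; the calibration is good to about 2 mm. A picture is of the moment at which its call begins: read the wrist's pose just before it. There is no depth.
- order.close_job(): hands the job in, once; it reports no verdict.
Trained networks look in the newest picture that a camera, given by its name, has taken for a name from the list of things; names that differ only in an ending like _2 or _b are one class to them, and where a whole thing is asked for, a point or a joint stands for the part that bears it (a point fixed in the world has none). Each returns a list of dicts, best first, with "confidence" (0 to 1); they miss things now and then, are a little off and sometimes report something else, mostly with a low value. They report only what shows in the picture. A call takes as long as a camera call. They do not tell look-alikes from the thing itself.
- regions_of(camera, label): "pixels" (384x512 bool, what is visible of it).
- spot_point(camera, label): "point" ([x, y, z] in m, in world coordinates, good to about 4 mm: a listed point, or the origin of a listed thing).
The state is a dict: "clock": time; "q": joint angles; "joint_vel": joint speeds; "tau": joint torques, N m; "tool_pos": TCP position; "tcp_rot": TCP orientation; "ft_force": force on the tool from outside, world axes, zero at the start; "moment": the same for the moment, N m; "gripper_width": finger opening in m.
Only numpy, scipy, OpenCV 4.12 (cv2) and the standard library are available. Lean on these libraries where they do the work, as an engineer would, in place of code of your own. Each camera call takes 0.05 s, during which the arm holds its last target.

TASK

Get the little portion chute on the cheese counter working: push the red-headed pin fully home through the chute's lug and the stand's fork, then load every mini cheese from the brown paper into the chute behind its closed gate. With the metal tub standing under the mouth, pull the black gate knob right up to its stop so the cheeses slide into the tub, then push the knob fully back down; finally set the tub with all the cheeses in it upright in the middle of the marble slab, and leave the other goods on the counter where they are.

Things in the scene. Friction and masses are not known exactly. Their poses are not given: they have to be found in the camera images.
- stand: Fixed steel chute stand; place and yaw vary. Origin on the counter below the gate; z up, +y (level) runs uphill along the chute, which rises 27 degrees; the mouth faces -y. Chute floor is 117 mm high at the gate (y = 0); top end y = 183 mm, 210 mm high. Channel 50 mm wide inside, side walls 22 mm high, smooth: cheeses slide by themselves. Counter is clear on the -y side of y = 0.
- mouth_lip (a point): Lower, open end of the chute floor, mid-width: y = -27 mm, 103 mm high in the stand's frame (underside 98 mm). The gate's two guide posts stand at x = +-36 mm, y = 7 mm in the stand's frame, joined by a crossbar 176 to 184 mm high. Axes as stand.
- chute_top (a point): Loading spot on the chute floor, mid-width, near the open upper end: y = 153 mm, 195 mm high in the stand's frame. A cheese let go here with its underside 12 to 15 mm above this point (level, it clears the slope from 10 mm on) tips onto the slope and slides down to the gate or the last cheese (a queue of four just reaches this spot). Axes as stand.
- gate (a joint): The chute's gate: an upright plate with a rod and a push-pull knob on top. 0 = pushed right down (shut), grows as it is pulled straight up, 0.050 m = stop (open). Friction of about 4 N holds it wherever it is left.
- knob (a point): Centre of the black knob on top of the gate, 28 mm diameter, 24 mm high, axis vertical; moves with the gate; at height 211 mm when shut, its underside 15 mm above the crossbar. Can be gripped from above.
- pin_hole (a point): Centre of the mouth of the vertical hole on top of the upper fork plate, 132 mm high, x = 0, y = 250 mm in the stand's frame. 14.5 mm wide, 2 mm chamfer, 36 mm deep through fork plate, lug, fork plate (in line), open below. A sprung ball half-way down rubs on the pin: push it (5 to 10 N), do not drop it. Fork 44 mm wide; the chute's end, 230 mm high, stands 53 mm away towards -y. Axes as stand.
- pin_head (a point): Centre of the head of the loose pin: red cylindrical head 26 mm diameter, 22 mm high, on a steel shank of 12 mm diameter and 46 mm length with a tapered tip; z runs from shank to head. Stands upright in its wooden block at the start. Seated fully, the head's underside rests on the upper fork plate, so this point is 11 mm above pin_hole.
- pin_block: Fixed light wooden block 44 x 44 x 52 mm with a loose through hole that holds the pin upright (head underside on the block's top, 52 mm above the counter). Origin at the centre of its underside.
- tub_center (a point): Centre (half-way up) of the loose open aluminium tub: outside 66 mm (x) by 150 mm (y) by 60 mm high (z), walls and bottom 4 mm, 0.3 kg. Its bottom is 30 mm below this point. Can be gripped across its 66 mm width.
- catch_spot (a point): Point on the counter where the middle of the tub should stand, tub length along the stand's y axis, to catch the cheeses: its end then reaches 15 mm under the mouth lip. 87 mm from the stand's origin on the -y side. The tub must come in low from -y, since the lip overhangs it. Axes as stand.
- slab_top (a point): Centre of the top of the fixed marble slab, 130 mm (x) by 200 mm (y), 12 mm thick; left or right in front of the robot. The tub belongs on it at the end, with its middle within 50 mm of this point along each axis of the slab.
- cheese1_center (a point): Centre (half-way up) of a mini cheese: yellow disc 40 mm diameter, 30 mm high, 45 g; z is its axis. Lies flat on the counter on a sheet of brown paper (no thickness to speak of) at the start. Two to four of the four are there; an absent one reads None.
- cheese2_center (a point): Centre (half-way up) of a mini cheese: yellow disc 40 mm diameter, 30 mm high, 45 g; z is its axis. Lies flat on the counter on a sheet of brown paper (no thickness to speak of) at the start. Two to four of the four are there; an absent one reads None.
- cheese3_center (a point): Centre (half-way up) of a mini cheese: yellow disc 40 mm diameter, 30 mm high, 45 g; z is its axis. Lies flat on the counter on a sheet of brown paper (no thickness to speak of) at the start. Two to four of the four are there; an absent one reads None.
- cheese4_center (a point): Centre (half-way up) of a mini cheese: yellow disc 40 mm diameter, 30 mm high, 45 g; z is its axis. Lies flat on the counter on a sheet of brown paper (no thickness to speak of) at the start. Two to four of the four are there; an absent one reads None.
- pot1: Bystander: ivory lidded pot, 76 mm diameter, 60 mm high; origin under its centre.
- pot2: Bystander: ivory lidded pot, 76 mm diameter, 60 mm high; origin under its centre.
- pot3: Bystander: brown lidded pot, 76 mm diameter, 60 mm high; origin under its centre.
- jam: Bystander: amber jar, 60 mm diameter, 85 mm high; origin under its centre.
- honey: Bystander: amber jar, 52 mm diameter, 80 mm high; origin under its centre.
- spreader: Bystander: wooden spatula lying flat.
- wheel_a: Bystander: whole ivory cheese, 140 mm diameter, 60 mm high; origin under its centre.
- dish: Bystander: white dish, 90 mm diameter, 30 mm high; origin under its centre.
Not all that is in view belongs to the job. Of the things shaped like the part that bears tub_center, the aluminium one is meant.

How it is judged:
On the way, in this order (a step that is already met when the one before it is completed fails the run):
1. the pin is pushed fully home through fork and lug (distance between pin_head and pin_hole below 0.015 m and horizontal distance between pin_head and pin_hole below 0.004 m and angle between pin_head's own z axis and vertical below 0.08 rad), for 0.2 s.
2. every cheese lies in the chute behind the shut gate, let go (all of step 1 and x of cheese1_center in the frame of stand between -0.028 and 0.028 m and y of cheese1_center in the frame of stand between 0.005 and 0.195 m and z of each of cheese1_center, cheese2_center, cheese3_center, cheese4_center in the frame of stand above 0.11 m and contact force between each of cheese1, cheese2, cheese3, cheese4 and the fingers below 0.05 N and x of cheese2_center in the frame of stand between -0.028 and 0.028 m and y of cheese2_center in the frame of stand between 0.005 and 0.195 m and x of cheese3_center in the frame of stand between -0.028 and 0.028 m and y of cheese3_center in the frame of stand between 0.005 and 0.195 m and x of cheese4_center in the frame of stand between -0.028 and 0.028 m and y of cheese4_center in the frame of stand between 0.005 and 0.195 m and value of joint gate below 0.004 m), for 0.3 s.
3. the gate knob is pulled up to its stop (value of joint gate above 0.045 m), for 0.1 s.
4. every cheese is in the tub and the knob is pushed fully down again (x of cheese1_center in the frame of tub_center between -0.033 and 0.033 m and y of cheese1_center in the frame of tub_center between -0.075 and 0.075 m and z of cheese1_center in the frame of tub_center between -0.03 and 0.05 m and x of cheese2_center in the frame of tub_center between -0.033 and 0.033 m and y of cheese2_center in the frame of tub_center between -0.075 and 0.075 m and z of cheese2_center in the frame of tub_center between -0.03 and 0.05 m and x of cheese3_center in the frame of tub_center between -0.033 and 0.033 m and y of cheese3_center in the frame of tub_center between -0.075 and 0.075 m and z of cheese3_center in the frame of tub_center between -0.03 and 0.05 m and x of cheese4_center in the frame of tub_center between -0.033 and 0.033 m and y of cheese4_center in the frame of tub_center between -0.075 and 0.075 m and z of cheese4_center in the frame of tub_center between -0.03 and 0.05 m and value of joint gate below 0.004 m), for 0.2 s.
At the end, for the whole second after the job is handed in: The pin is seated (head within 4 mm of flush, within 4 mm of the hole's centre, upright), the gate is shut within 4 mm, and the tub stands upright and still on the marble slab, its middle within 50 mm of the slab's centre along each slab axis, with every cheese in it (all of step 1 and all of step 4 and x of tub_center in the frame of slab_top between -0.05 and 0.05 m and y of tub_center in the frame of slab_top between -0.05 and 0.05 m and z of tub_center in the frame of slab_top between 0.025 and 0.036 m and angle between tub_center's own z axis and vertical below 0.08 rad and linear speed of tub below 0.02 m/s); the robot touches nothing.
It fails at once if a bystander on the counter is moved by more than 30 mm (distance of any of pot1, pot2, pot3, jam, honey, spreader, wheel_a, dish from where it was at the start of the episode above 0.03 m).
Of cheese1, cheese2, cheese3, cheese4 only 2 to 4 are there at a start; the rules pass over those that are not, and their reading is None.
At some moment in a run one of cheese1, cheese3, tub may be knocked a few centimetres aside while the robot is not near it.
It also fails if it takes over 210 s, if anything falls off the work surface, if the arm or the gripper's body presses on something with over 40 N, if the wrist force passes 120 N, or if a joint passes its speed limit or range.

## Working session

There is one attempt and no reset: what is moved stays moved. The work goes in short steps, Python scripts to look and compute and a tool call to move; the robot and the scene stay as the last step left them, time stands still between calls to the robot, and variables do not carry over. Pictures are saved under pics/ and viewed, and the job is handed in when it is done.

Besides the shell and the picture viewer there is one more tool, called after ">>>" by a JSON object that holds its "name" and its "arguments", one argument or row to a line. play_rows: Moves the arm, as the interface text tells. Its arguments: {"type":"object","properties":{"series":{"type":"array","items":{"type":"array","items":{"type":"array","items":{"type":"number"}}}},"squeeze":{"type":"number"}},"required":["series"]}

```bash
mkdir -p pics; ls; cat > h.py <<'E'
import numpy as np, cv2
from scipy.spatial.transform import Rotation as R
from rig import telemetry, camera, order, regions_of, spot_point
def snap(n,f):
    c=camera(n); cv2.imwrite('pics/'+f,c['image'][:,:,::-1]); return c
E
python3 - <<'E'
from h import *
s=telemetry.get_state(); print(s)
for n in ['scene','top','wrist']:
    c=snap(n,n+'0.png'); print(n,{k:v for k,v in c.items() if k!='image'})
for l in ['stand','mouth_lip','chute_top','knob','pin_hole','pin_head','pin_block','tub_center','catch_spot','slab_top','cheese1_center','pot1','pot3','jam','honey','spreader','wheel_a','dish']:
    for n in ['scene','top']:
        print(l,n,[(np.round(d['point'],3).tolist(),round(d['confidence'],2)) for d in spot_point(n,l)])
E
```

```text
pics
{'clock': 0.0, 'q': array([-1.30278912e+00,  4.87483353e-02,  9.75198199e-02,  1.62203044e+00,
       -1.76968802e-05,  1.44300582e+00]), 'joint_vel': array([ 0.00107826, -0.00133199,  0.00066483, -0.00257514, -0.000212  ,
        0.00049537]), 'tau': array([ 1.48455052e-03, -3.38784313e+01,  3.20013642e+01,  2.03666190e-02,
       -8.40656662e-05, -5.74328979e-06]), 'tool_pos': array([ 0.20222961, -0.48380122,  0.23807933]), 'tcp_rot': array([ 8.32328743e-01, -5.54280929e-01, -9.35324680e-04, -8.00859458e-04]), 'ft_force': array([ 0.09111532,  1.09948532, -0.63314025]), 'moment': array([ 0.03224721, -0.00348228, -0.00844604]), 'gripper_width': 0.08546992554979885}
scene {'fx': 477.1239311013119, 'fy': 477.1239311013119, 'cx': 249.0572267107877, 'cy': 183.6691103791662, 'rvec': array([ 1.63547419,  1.56396052, -0.87675852]), 'tvec': array([-0.05396789, -0.10897313,  2.17130123])}
top {'fx': 423.65576243115527, 'fy': 423.65576243115527, 'cx': 257.1926538606812, 'cy': 188.2065281256171, 'rvec': array([ 2.14002452, -2.13005786,  0.18925915]), 'tvec': array([0.00526482, 0.52576558, 
[... 2293 characters left out ...]
02], 0.64)]
jam scene [([0.362, -0.458, 0.002], 0.86)]
jam top [([0.357, -0.464, -0.003], 0.92), ([0.506, -0.369, 0.0], 0.71), ([0.571, 0.425, -0.001], 0.66)]
honey scene [([0.439, 0.474, 0.0], 0.58)]
honey top [([0.624, 0.211, 0.133], 0.56), ([0.442, 0.471, 0.002], 0.51)]
spreader scene [([0.768, 0.187, -0.001], 0.77), ([0.569, 0.424, 0.001], 0.27), ([0.506, -0.369, -0.0], 0.15)]
spreader top [([0.768, 0.187, 0.001], 0.88)]
wheel_a scene [([0.797, -0.158, 0.002], 0.89)]
wheel_a top [([0.796, -0.159, 0.003], 0.75), ([0.502, -0.372, 0.061], 0.74)]
dish scene [([0.667, 0.375, 0.001], 0.65), ([0.584, -0.067, 0.105], 0.31)]
dish top [([0.425, 0.017, 0.028], 0.64), ([0.664, 0.373, -0.002], 0.56)]
```

View pics/top0.png

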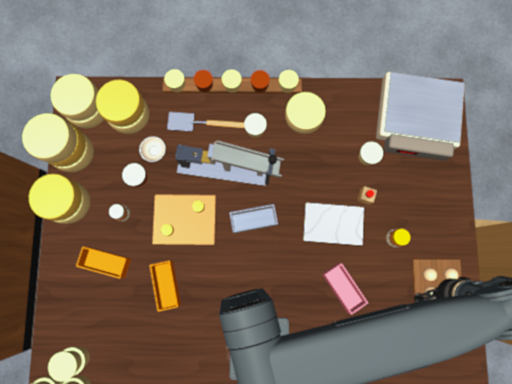

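View pics/scene0.png

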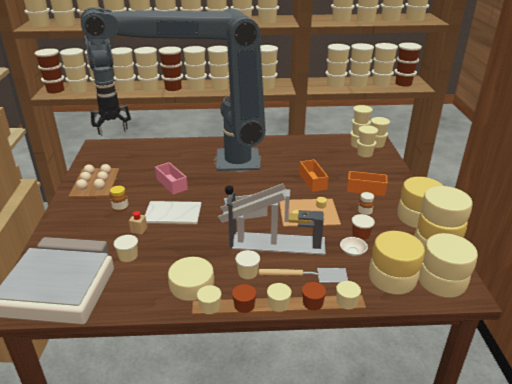

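View pics/wrist0.png

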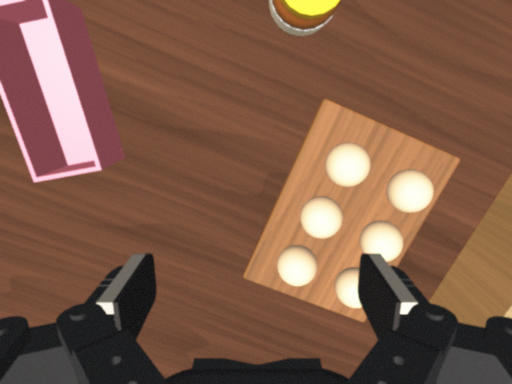

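```bash
cat >> h.py <<'E'
def pose():
    s=telemetry.get_state(); return s['tool_pos'],R.from_quat(s['tcp_rot']),s
def down(t): # tool x at world angle t deg, pointing down
    a=np.radians(t)/2
    return R.from_quat([np.cos(a),np.sin(a),0,0])
def plan(*tg):
    """targets (x,y,z,t) -> rows from current pose (start orientation as measured)"""
    p,r,s=pose()
    print('clock',round(s['clock'],2),'tcp',np.round(p*1000,1),'F',np.round(s['ft_force'],1),'w',round(s['gripper_width']*1000,1),'t',round(np.degrees(np.arctan2(*r.as_matrix()[[1,0],0])),2))
    for x,y,z,t in tg:
        d=r.inv().apply(np.array([x,y,z])-p)*1000
        rv=np.degrees((r.inv()*down(t)).as_rotvec())
        print(np.round(d,1).tolist(),np.round(rv,2).tolist(), 'n>=',round(max(np.linalg.norm(d)/62.5,np.linalg.norm(rv)/10.7),1))
def rays(c,uv,cam):
    uv=np.atleast_2d(np.array(uv,float)); K=np.array([[c['fx'],0,c['cx']],[0,c['fy'],c['cy']],[0,0,1.]])
    d=np.c_[(uv-[c['cx'],c['cy']])/[c['fx'],c['fy']],np.ones(len(uv))]
    if cam=='wrist':
        p,r,_=pose(); T=np.array(c['hand_eye']); D=r.apply(d@T[:3,:3].T); o=p+r.apply(T[:3,3])
    else:
        Rm=R.from_rotvec(c['rvec']); D=Rm.inv().apply(d); o=-Rm.inv().apply(c['tvec'])
    return o,D
def atz(c,uv,z,cam):
    o,D=rays(c,uv,cam); return o+D*((z-o[2])/D[:,2:3])
def sp(cam,*ls):
    for l in ls: print(l,cam,[(np.round(d['point'],4).tolist(),round(d['confidence'],2)) for d in spot_point(cam,l)])
E
python3 - <<'E'
from h import *
plan((0.504,-0.369,0.22,-8))
c=camera('top')
cv2.imwrite('pics/topz.png',cv2.resize(c['image'][120:300,120:400,::-1],None,fx=2.8,fy=2.8,interpolation=cv2.INTER_CUBIC))
E
```

```text
clock 1.95 tcp [ 202.4 -484.4  239.3] F [-0.3 -0.5  0.2] w 85.7 t -67.32
[9.8, -322.8, 19.3] [-0.0, 0.0, -59.32] n>= 5.5
```

View pics/topz.png

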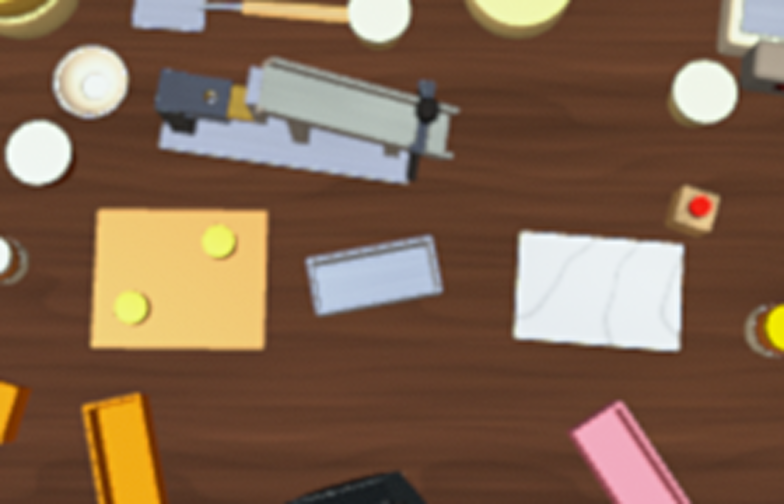

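The top view shows two cheeses on the paper (zoomed crop: 218,241 and 131,307). The aluminium tub is at (374,275), the slab at (600,290) and the pin at (699,206). I'll go over the pin first.

>>> {"name": "play_rows", "arguments": {
  "series": [
    [[2, -54, 3, 0, 0, -10, 85], [4, -108, 6, 0, 0, -20, 85], [6, -162, 10, 0, 0, -30, 85], [8, -216, 13, 0, 0, -40, 85], [9, -270, 16, 0, 0, -50, 85], [10, -323, 19, 0, 0, -59.3, 85], [10, -323, 19, 0, 0, -59.3, 85], [10, -323, 19, 0, 0, -59.3, 85]]
  ]
}}

```text
clock: 3.0
tool_pos: [0.504, -0.3691, 0.2201]
tcp_rot: [0.998, -0.07, -0.001, 0.0]
ft_force: [-0.4, -0.5, -0.0]
gripper_width: 0.0847
```

```bash
python3 - <<'E'
from h import *
plan((0.504,-0.369,0.15,-8))
c=snap('wrist','w1.png'); sp('wrist','pin_head','pin_block')
im=c['image'].astype(int); m=(im[:,:,0]>150)&(im[:,:,1]<60)&(im[:,:,2]<60)
n,l,st,ce=cv2.connectedComponentsWithStats(m.astype(np.uint8)); 
for i in range(1,n):
    if st[i,4]>50: print(st[i],ce[i],atz(c,ce[i],0.074,'wrist'))
E
```

```text
clock 3.0 tcp [ 504.  -369.1  220.1] F [-0.4 -0.5 -0. ] w 84.7 t -8.04
[0.0, -0.1, 70.1] [0.01, 0.06, -0.04] n>= 1.1
pin_head wrist []
pin_block wrist [([0.5041, -0.3677, -0.001], 0.88)]
[245 166  28  28 612] [258.32843137 179.66013072] [[ 0.50576795 -0.36886385  0.074     ]]
[423 269   6  27  51] [425.62745098 281.50980392] [[ 0.64458206 -0.48610362  0.074     ]]
```

View pics/w1.png

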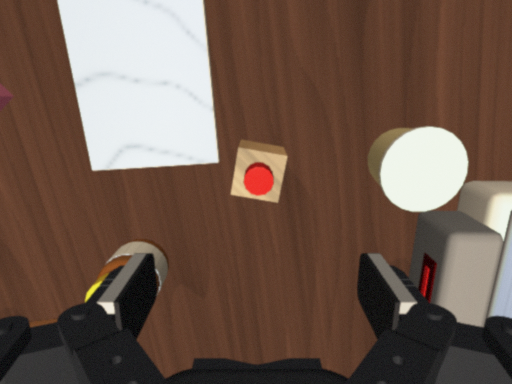

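>>> {"name": "play_rows", "arguments": {
  "series": [
    [[1.2, 0, 60, 0, 0, 0, 85], [1.2, 0, 115, 0, 0, 0, 85], [1.2, 0, 140, 0, 0, 0, 60], [1.2, 0, 154.5, 0, 0, 0, 50], [1.2, 0, 155, 0, 0, 0, 40], [1.2, 0, 155, 0, 0, 0, 30], [1.2, 0, 155, 0, 0, 0, 15], [1.2, 0, 155, 0, 0, 0, 15]]
  ],
  "squeeze": 50
}}

```text
clock: 4.15
tool_pos: [0.5067, -0.3706, 0.0679]
tcp_rot: [0.998, -0.07, 0.002, 0.002]
ft_force: [-1.4, -1.0, 5.3]
gripper_width: 0.0239
```

>>> {"name": "play_rows", "arguments": {
  "series": [
    [[0, 0, 0, 0, 0, 0, 15], [0, 0, 0, 0, 0, 0, 15], [0, 0, 0, 0, 0, 0, 15]]
  ]
}}

```text
clock: 4.53
tool_pos: [0.5067, -0.3705, 0.0679]
tcp_rot: [0.998, -0.07, 0.002, 0.002]
ft_force: [-0.0, -0.5, 6.0]
gripper_width: 0.0236
```

```bash
python3 - <<'E'
from h import *
plan((0.504,-0.369,0.25,-8))
c=snap('wrist','w2.png')
E
```

```text
clock 4.53 tcp [ 506.7 -370.5   67.9] F [-0.  -0.5  6. ] w 23.6 t -8.02
[-2.2, -0.6, -182.1] [0.17, -0.2, -0.02] n>= 2.9
```

View pics/w2.png

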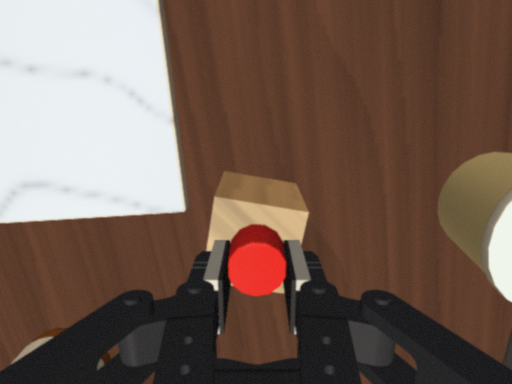

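>>> {"name": "play_rows", "arguments": {
  "series": [
    [[-1, 0, -30, 0, 0, 0, 15], [-1, 0, -80, 0, 0, 0, 15], [-1, 0, -140, 0, 0, 0, 15], [-1, 0, -190, 0, 0, 0, 15], [-1, 0, -230, 0, 0, 0, 15], [-1, 0, -230, 0, 0, 0, 15], [-1, 0, -230, 0, 0, 0, 15]]
  ]
}}

```text
clock: 5.45
tool_pos: [0.5045, -0.369, 0.2944]
tcp_rot: [0.998, -0.07, -0.0, -0.0]
ft_force: [-0.2, -0.2, -1.6]
gripper_width: 0.0236
```

```bash
python3 - <<'E'
from h import *
plan((0.504,-0.369,0.25,-8))
c=snap('wrist','w3.png')
c=snap('scene','s3.png')
cv2.imwrite('pics/s3z.png',cv2.resize(c['image'][80:280,60:330,::-1],None,fx=2.9,fy=2.9,interpolation=cv2.INTER_CUBIC))
E
```

```text
clock 5.45 tcp [ 504.5 -369.   294.4] F [-0.2 -0.2 -1.6] w 23.6 t -8.01
[-0.5, 0.1, 44.4] [-0.04, 0.05, -0.01] n>= 0.7
```

View pics/w3.png

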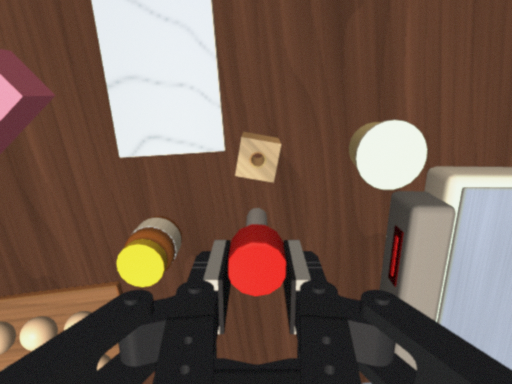

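View pics/s3z.png

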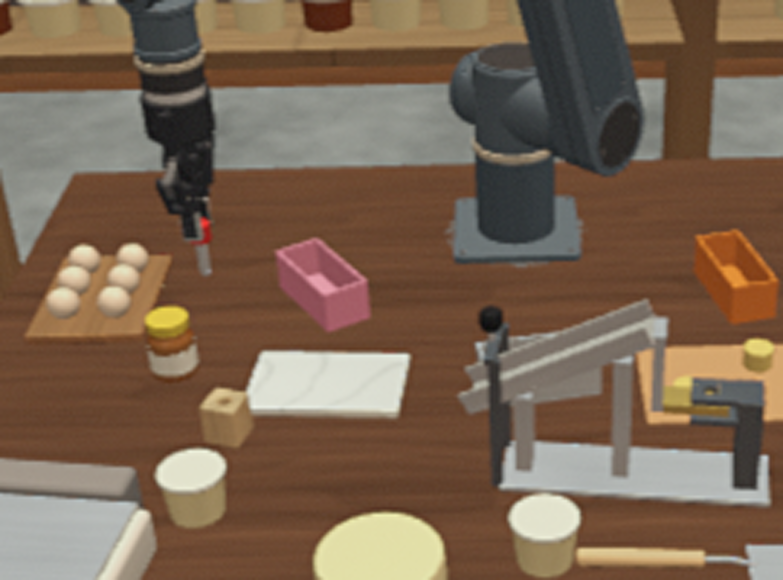

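```bash
python3 - <<'E'
from h import *
from scipy.optimize import minimize
c=camera('wrist'); im=c['image'].astype(int); m=((im[:,:,0]>120)&(im[:,:,1]<70)&(im[:,:,2]<70)).astype(np.uint8)
m[:200]=0
n,l,st,ce=cv2.connectedComponentsWithStats(m); i=1+np.argmax(st[1:,4]); M=l==i; print(st[i],ce[i])
T=np.array(c['hand_eye']); Ti=np.linalg.inv(T)
K=np.array([[c['fx'],0,c['cx']],[0,c['fy'],c['cy']],[0,0,1.]])
a=np.linspace(0,2*np.pi,60)
def proj(P):
    q=P@Ti[:3,:3].T+Ti[:3,3]; q=q@K.T; return q[:,:2]/q[:,2:]
def mask(v):
    dx,dy,z,tx,ty=v; Rr=R.from_rotvec([tx,ty,0])
    P=[]
    for h in (0,.022): P.append(Rr.apply(np.c_[.013*np.cos(a),.013*np.sin(a),0*a+h])+[dx,dy,z])
    uv=proj(np.vstack(P)); hull=cv2.convexHull(uv.astype(np.float32)); g=np.zeros((384*4,512*4),np.uint8)
    cv2.fillConvexPoly(g,np.round(hull*4+1.5).astype(int),255); return cv2.resize(g,(512,384),interpolation=cv2.INTER_AREA)/255.
f=lambda v: np.abs(mask([v[0],v[1],v[2],0,0])-M)[:340].sum()
r=minimize(f,[0,0,-.006],method='Nelder-Mead',options=dict(initial_simplex=[[0,0,-.006],[.003,0,-.006],[0,.003,-.006],[0,0,-.001]]))
print(r.x,r.fun)
for z in (-.012,-.009,-.006,-.003,0):
    r=minimize(lambda v:f([v[0],v[1],z]),[0,0],method='Nelder-Mead',options=dict(initial_simplex=[[0,0],[.003,0],[0,.003]])); print(z,r.x,r.fun)
# shank expected tip (z=top+68)
print(proj(np.array([[0,0,-.006+.068],[0,0,-.006+.022]])))
cv2.imwrite('pics/w3z.png',cv2.resize(c['image'][190:340,160:360,::-1],None,fx=4,fy=4,interpolation=cv2.INTER_CUBIC))
E
```

```text
[ 228  224   58   73 3286] [255.74315277 261.76628119]
[0.00086184 0.0033908  0.00258411] 200.92156862745097
-0.012 [ 0.00130949 -0.00310414] 879.5529411764705
-0.009 [ 0.00041776 -0.00232494] 698.7176470588236
-0.006 [ 0.00104693 -0.00093626] 528.4156862745098
-0.003 [0.00098688 0.00015742] 368.61176470588236
0 [0.00090923 0.00187325] 237.17254901960783
[[255.05446715 216.61500466]
 [254.58058357 250.21069428]]
```

View pics/w3z.png

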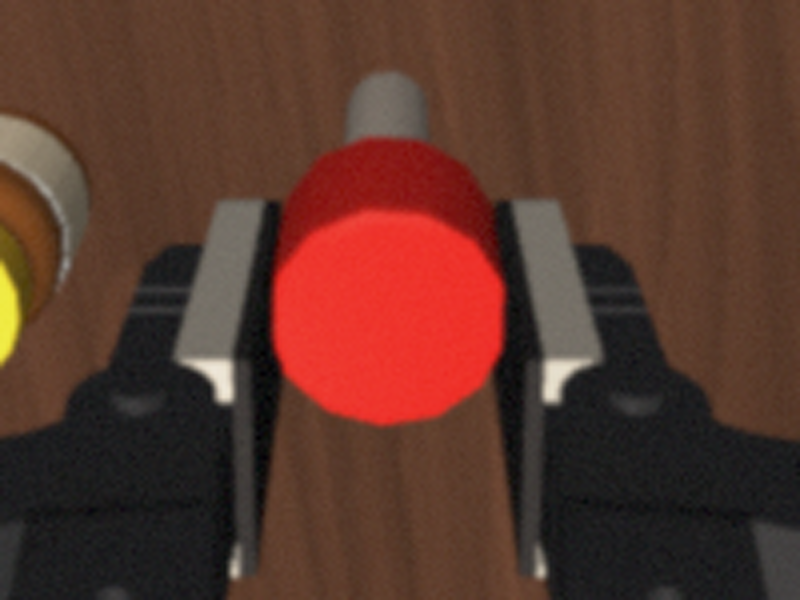

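```bash
python3 - <<'E'
from h import *
plan((0.56,-0.08,0.33,-8),(0.6225,0.211,0.33,-8))
E
```

```text
clock 5.6 tcp [ 503.9 -368.6  292.8] F [-0.6 -0.8 -1.2] w 24.0 t -8.02
[15.1, -293.7, -36.6] [-0.14, 0.21, -0.02] n>= 4.7
[36.4, -590.5, -35.9] [-0.14, 0.21, -0.02] n>= 9.5
```

>>> {"name": "play_rows", "arguments": {
  "series": [
    [[3, -55, -37, 0, 0, 0, 15], [6, -115, -37, 0, 0, 0, 15], [9, -175, -37, 0, 0, 0, 15], [12, -235, -37, 0, 0, 0, 15], [15, -294, -37, 0, 0, 0, 15], [19, -354, -37, 0, 0, 0, 15], [23, -414, -37, 0, 0, 0, 15], [27, -470, -37, 0, 0, 0, 15]]
  ]
}}

```text
clock: 6.6
tool_pos: [0.5964, 0.0946, 0.3306]
tcp_rot: [0.998, -0.07, -0.001, 0.0]
ft_force: [1.1, 0.2, -0.8]
gripper_width: 0.0239
```

>>> {"name": "play_rows", "arguments": {
  "series": [
    [[3, -50, 0, 0, 0, 0, 15], [6, -90, 0, 0, 0, 0, 15], [9, -120, 0, 0, 0, 0, 15], [9, -120, 0, 0, 0, 0, 15], [9, -120, 0, 0, 0, 0, 15]]
  ]
}}

```text
clock: 7.22
tool_pos: [0.6221, 0.2095, 0.3311]
tcp_rot: [0.998, -0.07, -0.001, 0.001]
ft_force: [-0.6, -0.1, -0.5]
gripper_width: 0.0239
```

```bash
python3 - <<'E'
from h import *
plan((0.6225,0.211,0.33,-8))
c=snap('wrist','w4.png'); sp('wrist','pin_hole','stand','chute_top','knob','mouth_lip')
c=snap('wrist','w4.png'); sp('wrist','pin_hole')
cv2.imwrite('pics/w4z.png',cv2.resize(c['image'][100:300,150:400,::-1],None,fx=3,fy=3,interpolation=cv2.INTER_CUBIC))
plan((0.6225,0.211,0.33,-8))
E
```

```text
clock 7.22 tcp [622.1 209.5 331.1] F [-0.6 -0.1 -0.5] w 23.9 t -8.03
[0.2, -1.5, 1.1] [0.08, 0.12, -0.03] n>= 0.0
pin_hole wrist [([0.6248, 0.215, 0.1307], 0.75), ([0.6228, 0.2119, 0.3306], 0.19)]
stand wrist []
chute_top wrist [([0.6043, 0.1125, 0.193], 0.97), ([0.3862, 0.3178, 0.0157], 0.4)]
knob wrist []
mouth_lip wrist [([0.5865, -0.0666, 0.0978], 0.87), ([0.6213, 0.2158, 0.1293], 0.52)]
pin_hole wrist [([0.6224, 0.2155, 0.1293], 0.87)]
clock 7.62 tcp [622.5 209.5 332.7] F [-0.5 -0.  -0.3] w 23.9 t -8.07
[-0.2, -1.5, 2.7] [-0.01, -0.02, -0.07] n>= 0.0
```

View pics/w4.png

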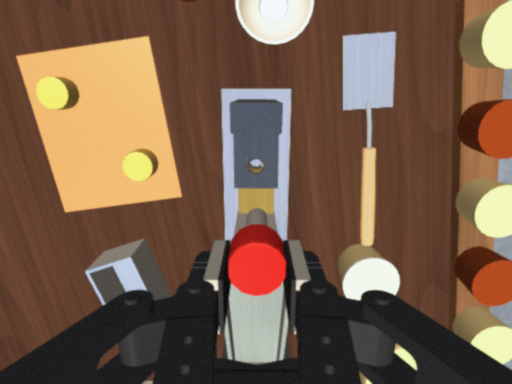

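View pics/w4z.png

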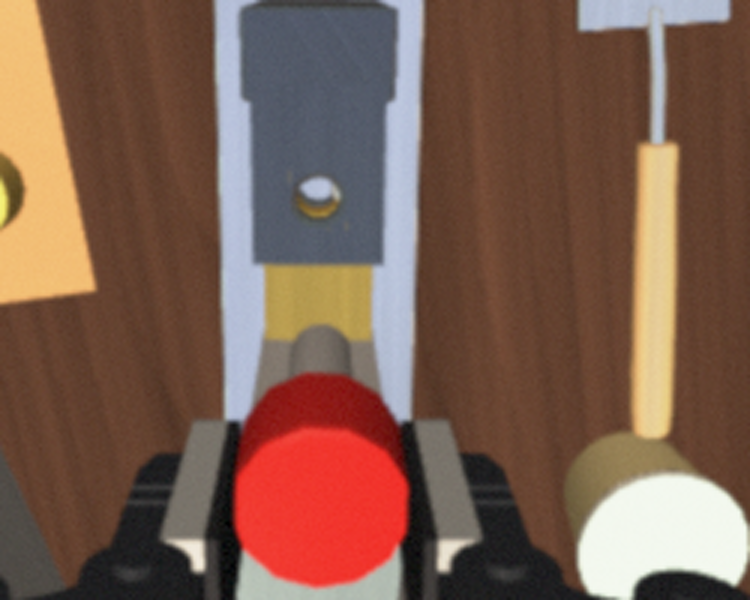

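```bash
python3 - <<'E'
from h import *
P=[];
for k in range(6):
    c=camera('wrist'); p,r,_=pose(); P.append(p)
    g=c['image'][:,:,0]
print(np.mean(P,0),np.std(P,0))
w=atz(c,[255.7,165.7],.132,'wrist')[0]+np.mean(P,0)-P[-1]; print('hole wrist',w)
q=atz(c,[257.1,269.4],np.mean(P,0)[2]+.006,'wrist')[0]; print('head top at -6', q)
q=atz(c,[257.1,269.4],np.mean(P,0)[2]+.000,'wrist')[0]; print('head top at 0', q)
ct=camera('top'); sp('top','pin_hole','chute_top','mouth_lip','knob','stand')
cv2.imwrite('pics/t4z.png',cv2.resize(ct['image'][130:200,160:300,::-1],None,fx=5.5,fy=5.5,interpolation=cv2.INTER_CUBIC))
cs=camera('scene')
cv2.imwrite('pics/s4z.png',cv2.resize(cs['image'][120:270,210:360,::-1],None,fx=4,fy=4,interpolation=cv2.INTER_CUBIC))
E
```

```text
[0.62248086 0.20986278 0.33245316] [1.34595939e-05 1.62381499e-04 1.04449224e-04]
hole wrist [0.62274079 0.21196525 0.13210828]
head top at -6 [0.62390974 0.21187389 0.33845316]
head top at 0 [0.62345558 0.20858622 0.33245316]
pin_hole top [([0.6251, 0.2131, 0.1311], 0.72)]
chute_top top [([0.6116, 0.1137, 0.1973], 0.8)]
mouth_lip top [([0.5829, -0.0635, 0.1056], 0.8)]
knob top []
stand top [([0.587, -0.0415, 0.0007], 0.6), ([0.6493, -0.3828, -0.0005], 0.38)]
```

View pics/s4z.png

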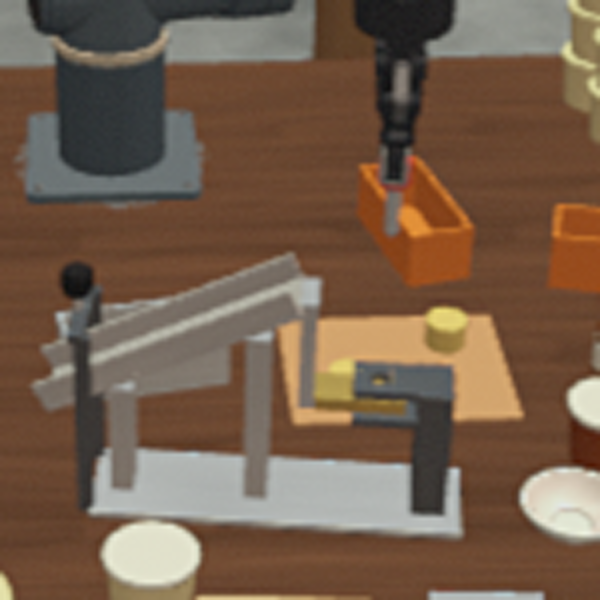

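>>> {"name": "play_rows", "arguments": {
  "series": [
    [[-1, -1.5, 50, 0, 0, 0, 15], [-1, -1.5, 90, 0, 0, 0, 15], [-1, -1.5, 113, 0, 0, 0, 15], [-1, -1.5, 113, 0, 0, 0, 15], [-1, -1.5, 113, 0, 0, 0, 15], [-1, -1.5, 113, 0, 0, 0, 15]]
  ]
}}

```text
clock: 9.02
tool_pos: [0.6227, 0.2119, 0.2217]
tcp_rot: [0.998, -0.07, 0.002, -0.001]
ft_force: [-0.6, -0.1, -0.1]
gripper_width: 0.0238
```

```bash
python3 - <<'E'
from h import *
for k in range(3): c=snap('wrist','w5.png')
plan((0.6225,0.211,0.2,-8))
cv2.imwrite('pics/w5z.png',cv2.resize(c['image'][130:300,180:340,::-1],None,fx=4.5,fy=4.5,interpolation=cv2.INTER_CUBIC)[:600])
print(atz(c,[255.7,200],.132,'wrist'))
ct=camera('top')
cs=camera('scene')
cv2.imwrite('pics/s5z.png',cv2.resize(cs['image'][150:250,260:350,::-1],None,fx=6,fy=6,interpolation=cv2.INTER_CUBIC))
E
```

```text
clock 9.18 tcp [622.4 211.9 220.9] F [ 0.6 -0.1 -0.3] w 24.1 t -8.02
[0.2, 0.9, 20.9] [-0.06, -0.14, -0.02] n>= 0.3
[[0.62321432 0.21386584 0.132     ]]
```

View pics/w5z.png

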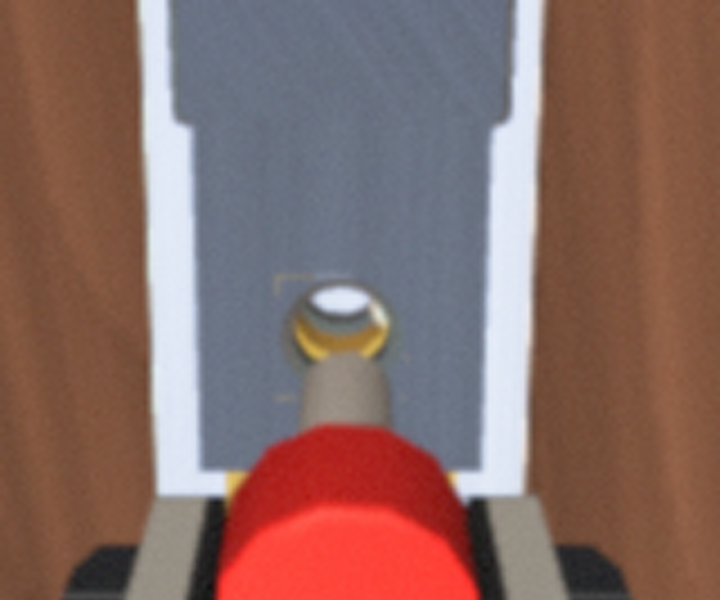

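View pics/s5z.png

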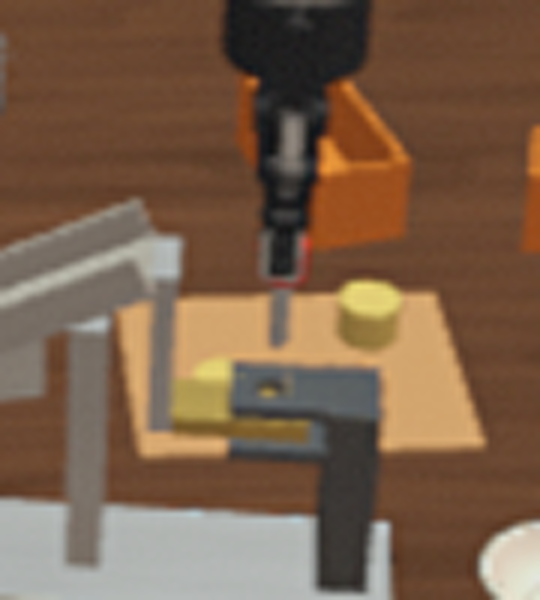

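```bash
python3 - <<'E'
from h import *
from scipy.optimize import minimize
c=camera('wrist'); im=c['image'].astype(int); m=((im[:,:,0]>100)&(im[:,:,1]<80)&(im[:,:,2]<80)&(im[:,:,0]>2*im[:,:,1])).astype(np.uint8)
m[:200]=0
n,l,st,ce=cv2.connectedComponentsWithStats(m); i=1+np.argmax(st[1:,4]); M=l==i; print(st[i])
B=((im[:,:,0]>200)&M); n2,l2,st2,ce2=cv2.connectedComponentsWithStats(B.astype(np.uint8)); print(st2[1:],ce2[1:])
T=np.array(c['hand_eye']); Ti=np.linalg.inv(T)
K=np.array([[c['fx'],0,c['cx']],[0,c['fy'],c['cy']],[0,0,1.]])
a=np.linspace(0,2*np.pi,60)
def proj(P):
    q=P@Ti[:3,:3].T+Ti[:3,3]; q=q@K.T; return q[:,:2]/q[:,2:]
def mask(dx,dy,z,r,h):
    P=[np.c_[dx+r*np.cos(a),dy+r*np.sin(a),0*a+z+k] for k in h]
    hull=cv2.convexHull(proj(np.vstack(P)).astype(np.float32)); g=np.zeros((384*4,512*4),np.uint8)
    cv2.fillConvexPoly(g,np.round(hull*4+1.5).astype(int),255); return cv2.resize(g,(512,384),interpolation=cv2.INTER_AREA)/255.
def f(v):
    return np.abs(mask(v[0],v[1],v[2],v[3],[0,v[4]])-M).sum()+np.abs(mask(v[0],v[1],v[2],v[3],[0])-B).sum()
for z in (-.012,-.009,-.006,-.003,0,.003):
    g=lambda v:f([v[0],v[1],z,v[2],v[3]])
    x0=np.array([0.001,0,.0125,.02]); S=np.vstack([x0,x0+np.diag([.001,.002,.001,.003])])
    r=minimize(g,x0,method='Nelder-Mead',options=dict(initial_simplex=S)); print(z,np.round(r.x*1000,2),r.fun)
E
```

```text
[ 228  224   59   71 3333]
[[ 228  241   58   54 2434]] [[256.60353328 267.85127362]]
-0.012 [ 0.96 -5.73 11.68 17.81] 219.93333333333334
-0.009 [ 0.96 -4.07 11.96 18.19] 219.48627450980393
-0.006 [ 0.91 -2.44 12.25 18.58] 221.37254901960785
-0.003 [ 0.93 -0.79 12.55 19.1 ] 221.6235294117647
0 [ 0.89  0.87 12.81 19.68] 220.3764705882353
0.003 [ 0.95  2.49 13.13 19.49] 222.8078431372549
```

>>> {"name": "play_rows", "arguments": {
  "series": [
    [[-0.5, 3.2, 5, 0, 0, 0, 15], [-0.5, 3.2, 15, 0, 0, 0, 15], [-0.5, 3.2, 18, 0, 0, 0, 15], [-0.5, 3.2, 18, 0, 0, 0, 15], [-0.5, 3.2, 18, 0, 0, 0, 15]]
  ]
}}

```text
clock: 9.95
tool_pos: [0.6208, 0.2086, 0.2014]
tcp_rot: [0.998, -0.07, 0.0, -0.0]
ft_force: [0.9, -0.5, -0.3]
gripper_width: 0.0236
```

```bash
python3 - <<'E'
from h import *
for k in range(3): c=snap('wrist','w6.png')
plan((0.6225,0.211,0.2,-8))
cv2.imwrite('pics/w6z.png',cv2.resize(c['image'][180:280,190:320,::-1],None,fx=6,fy=6,interpolation=cv2.INTER_CUBIC)[:600])
cs=camera('scene')
cv2.imwrite('pics/s6z.png',cv2.resize(cs['image'][170:230,280:340,::-1],None,fx=10,fy=10,interpolation=cv2.INTER_CUBIC))
E
```

```text
clock 10.1 tcp [621.  208.6 201.7] F [ 0.1 -0.  -0.7] w 23.5 t -8.02
[1.2, -2.5, 1.7] [-0.02, -0.04, -0.02] n>= 0.1
```

View pics/w6z.png

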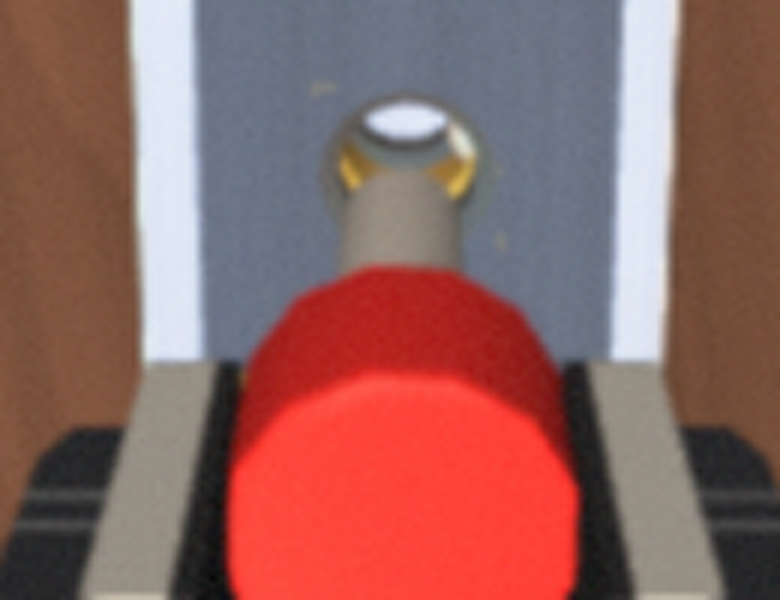

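View pics/s6z.png

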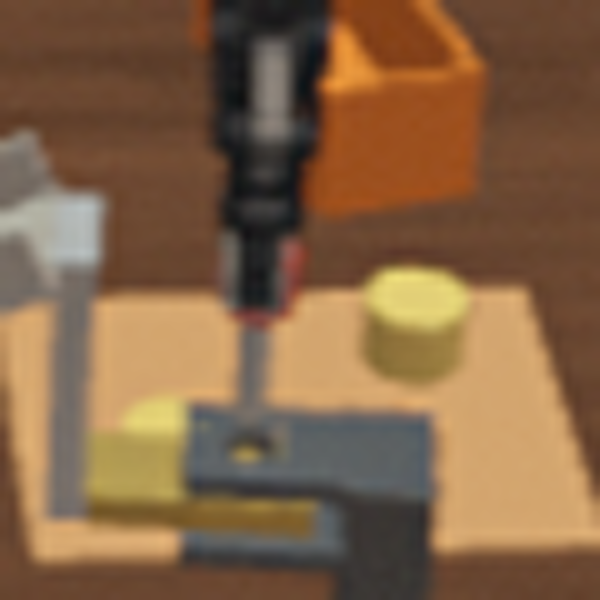

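>>> {"name": "play_rows", "arguments": {
  "series": [
    [[0.5, -0.7, 0, 0, 0, 0, 15], [0.5, -0.7, 5, 0, 0, 0, 15], [0.5, -0.7, 9, 0, 0, 0, 15], [0.5, -0.7, 12, 0, 0, 0, 15], [0.5, -0.7, 12, 0, 0, 0, 15]]
  ]
}}

```text
clock: 10.78
tool_pos: [0.621, 0.2091, 0.1887]
tcp_rot: [0.998, -0.07, -0.001, 0.0]
ft_force: [-0.1, 0.0, -0.9]
gripper_width: 0.0236
```

```bash
python3 - <<'E'
from h import *
for k in range(3): c=snap('wrist','w7.png')
plan((0.6225,0.211,0.2,-8))
cv2.imwrite('pics/w7z.png',cv2.resize(c['image'][180:280,190:320,::-1],None,fx=6,fy=6,interpolation=cv2.INTER_CUBIC)[:600])
cs=camera('scene')
cv2.imwrite('pics/s7z.png',cv2.resize(cs['image'][170:230,280:340,::-1],None,fx=10,fy=10,interpolation=cv2.INTER_CUBIC))
E
```

```text
clock 10.93 tcp [621.4 209.2 189.4] F [0.1 0.3 0.1] w 23.9 t -8.02
[0.9, -1.9, -10.6] [-0.0, -0.01, -0.02] n>= 0.2
```

View pics/w7z.png

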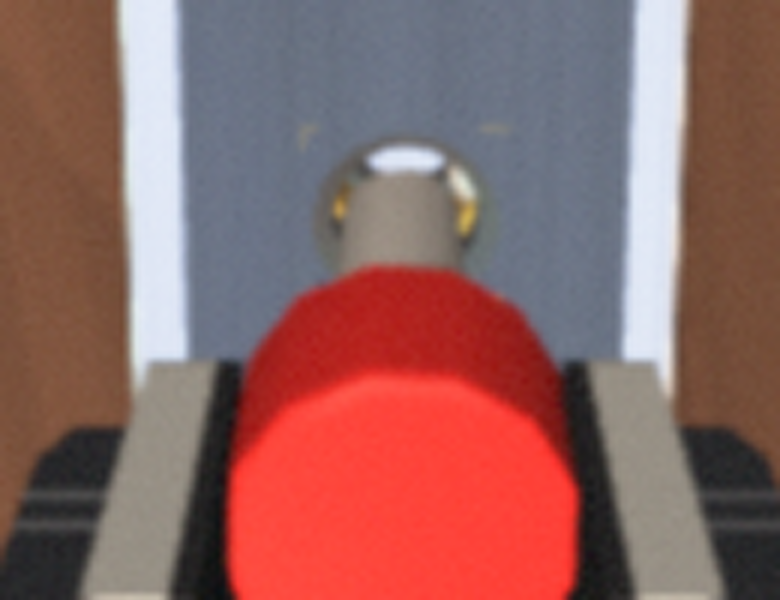

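View pics/s7z.png

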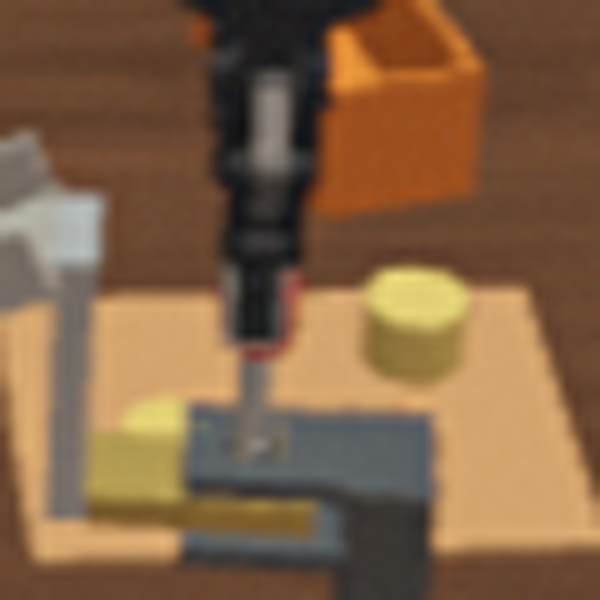

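>>> {"name": "play_rows", "arguments": {
  "series": [
    [[0.3, 0, 4, 0, 0, 0, 15], [0.3, 0, 8, 0, 0, 0, 15], [0.3, 0, 12, 0, 0, 0, 15], [0.3, 0, 12, 0, 0, 0, 15]]
  ]
}}

```text
clock: 11.48
tool_pos: [0.6212, 0.2091, 0.1765]
tcp_rot: [0.998, -0.07, -0.001, 0.0]
ft_force: [-0.5, -0.1, -0.4]
gripper_width: 0.0238
```

```bash
python3 - <<'E'
from h import *
for k in range(2): c=snap('wrist','w8.png')
plan((0.6225,0.211,0.2,-8))
cv2.imwrite('pics/w8z.png',cv2.resize(c['image'][180:280,190:320,::-1],None,fx=6,fy=6,interpolation=cv2.INTER_CUBIC)[:600])
E
```

```text
clock 11.57 tcp [621.5 209.1 177.2] F [0.2 0.6 0.5] w 23.5 t -8.03
[0.7, -2.0, -22.8] [0.0, 0.02, -0.03] n>= 0.4
```

View pics/w8z.png

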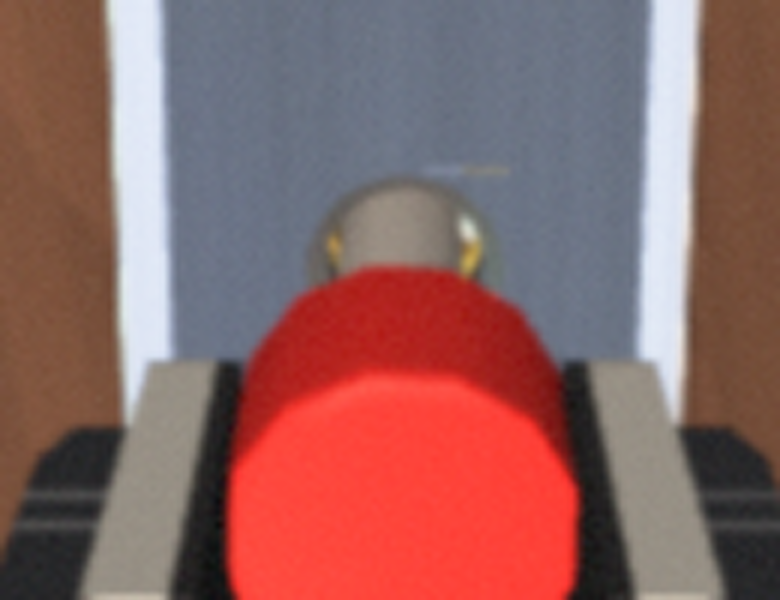

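>>> {"name": "play_rows", "arguments": {
  "series": [
    [[0.5, 0, 5, 0, 0, 0, 15], [0.5, 0, 10, 0, 0, 0, 15], [0.5, 0, 15, 0, 0, 0, 15], [0.5, 0, 20, 0, 0, 0, 15], [0.5, 0, 24, 0, 0, 0, 15], [0.5, 0, 24, 0, 0, 0, 15]]
  ]
}}

```text
clock: 12.32
tool_pos: [0.6215, 0.209, 0.152]
tcp_rot: [0.998, -0.07, -0.001, 0.0]
ft_force: [-2.0, 0.1, -2.1]
gripper_width: 0.0237
```

>>> {"name": "play_rows", "arguments": {
  "series": [
    [[0, 0, 3, 0, 0, 0, 15], [0, 0, 6, 0, 0, 0, 15], [0, 0, 6, 0, 0, 0, 15], [0, 0, 6, 0, 0, 0, 15]]
  ]
}}

```text
clock: 12.82
tool_pos: [0.6223, 0.2092, 0.148]
tcp_rot: [0.998, -0.07, 0.0, -0.0]
ft_force: [-2.9, 0.5, 2.9]
gripper_width: 0.0236
```

```bash
python3 - <<'E'
from h import *
for k in range(2): c=snap('wrist','w9.png')
plan((0.6225,0.211,0.2,-8))
cs=camera('scene')
cv2.imwrite('pics/s9z.png',cv2.resize(cs['image'][170:230,280:340,::-1],None,fx=10,fy=10,interpolation=cv2.INTER_CUBIC))
E
```

```text
clock 12.93 tcp [622.3 209.2 148. ] F [-3.5  0.3  3.4] w 23.9 t -8.02
[-0.0, -1.8, -52.0] [-0.02, -0.05, -0.02] n>= 0.8
```

View pics/s9z.png

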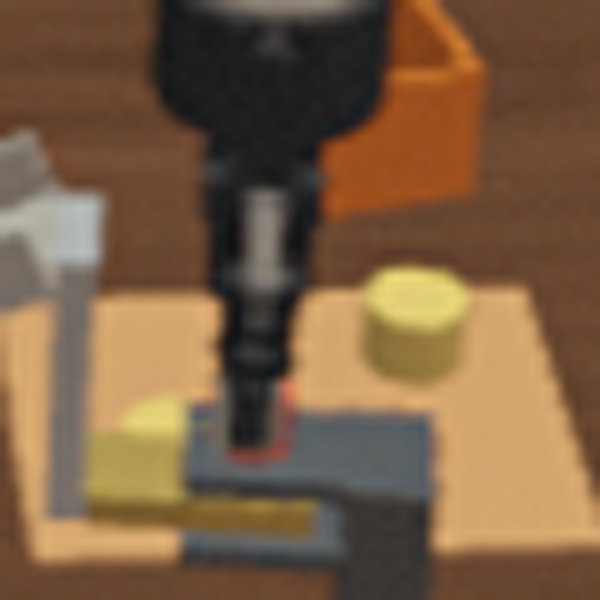

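View pics/w9.png

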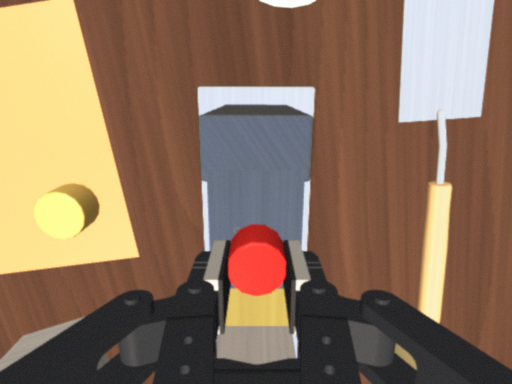

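>>> {"name": "play_rows", "arguments": {
  "series": [
    [[-0.7, 0, 3, 0, 0, 0, 15], [-0.7, 0, 7, 0, 0, 0, 15], [-0.7, 0, 7, 0, 0, 0, 15], [-0.7, 0, 7, 0, 0, 0, 15]]
  ]
}}

```text
clock: 13.48
tool_pos: [0.6224, 0.2092, 0.1478]
tcp_rot: [0.998, -0.07, 0.003, -0.001]
ft_force: [-10.4, -2.7, 21.7]
gripper_width: 0.0239
```

>>> {"name": "play_rows", "arguments": {
  "series": [
    [[0, 0, -6, 0, 0, 0, 15], [0, 0, -6, 0, 0, 0, 30], [0, 0, -6, 0, 0, 0, 60], [0, 0, -6, 0, 0, 0, 80], [0, 0, -30, 0, 0, 0, 85], [0, 0, -80, 0, 0, 0, 85], [0, 0, -130, 0, 0, 0, 85], [0, 0, -130, 0, 0, 0, 85]]
  ]
}}

```text
clock: 14.48
tool_pos: [0.6238, 0.2096, 0.2764]
tcp_rot: [0.998, -0.07, 0.005, -0.001]
ft_force: [-0.6, 0.0, 0.4]
gripper_width: 0.0849
```

```bash
python3 - <<'E'
from h import *
for k in range(2): c=snap('wrist','w10.png')
plan((0.6225,0.211,0.2,-8))
sp('wrist','pin_head','cheese1_center','tub_center','chute_top')
sp('top','tub_center','cheese1_center')
cs=snap('top','t10.png')
cs=snap('scene','s10.png')
cv2.imwrite('pics/s10z.png',cv2.resize(cs['image'][170:230,280:340,::-1],None,fx=10,fy=10,interpolation=cv2.INTER_CUBIC))
E
```

```text
clock 14.57 tcp [622.1 209.3 270.6] F [ 0.1  0.1 -1. ] w 85.0 t -8.03
[0.0, -1.8, 70.6] [-0.03, -0.09, -0.03] n>= 1.1
pin_head wrist [([0.6208, 0.2131, 0.1441], 0.67)]
cheese1_center wrist []
tub_center wrist []
chute_top wrist [([0.6074, 0.1164, 0.1917], 0.75)]
tub_center top [([0.2736, 0.5194, 0.0289], 0.9), ([0.1976, -0.2832, 0.0338], 0.84), ([0.4233, 0.0221, 0.0306], 0.82), ([0.2003, 0.3118, 0.0283], 0.55)]
cheese1_center top [([0.7497, 0.0151, 0.0025], 0.25)]
```

View pics/s10z.png

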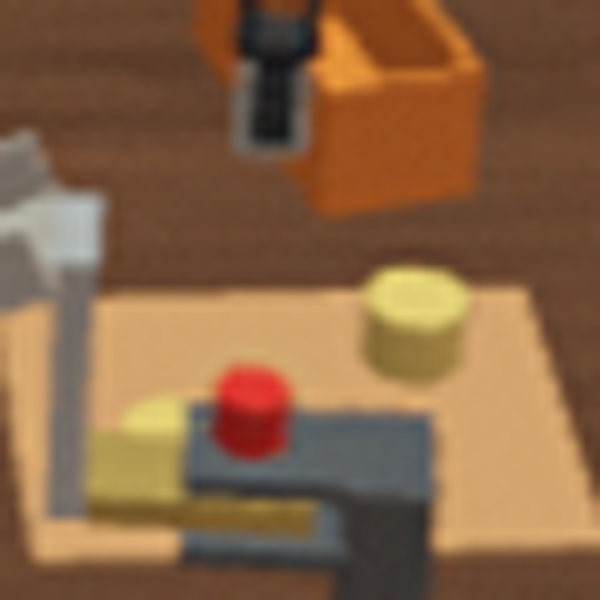

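View pics/w10.png

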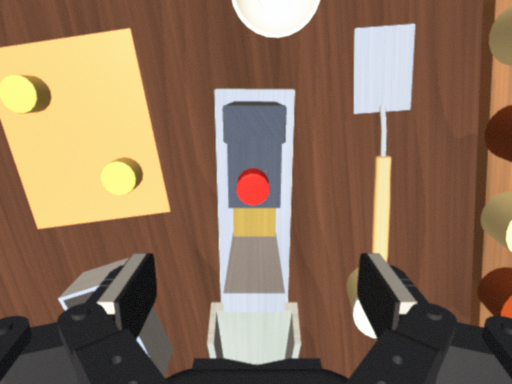

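```bash
python3 - <<'E'
from h import *
c=camera('wrist'); 
def blobs(c,cam,z):
    h=cv2.cvtColor(c['image'],cv2.COLOR_RGB2HSV); m=cv2.inRange(h,(26,120,205),(34,255,255))
    n,l,st,ce=cv2.connectedComponentsWithStats(m)
    for i in range(1,n):
        if st[i,4]>60: print(cam,st[i],np.round(ce[i],1),np.round(atz(c,ce[i],z,cam),4))
blobs(c,'wrist',.03)
ct=camera('top'); blobs(ct,'top',.03)
E
```

```text
top [  96   80   40   41 1243] [115.3 100.6] [[0.8419 0.5136 0.03  ]]
top [  29  174   45   44 1530] [ 51.  195.9] [[0.4979 0.7119 0.03  ]]
top [394 229  16  16 199] [401.6 236.6] [[ 0.3648 -0.4809  0.03  ]]
```

```bash
python3 - <<'E'
from h import *
c=camera('wrist'); 
print(np.round(atz(c,[[118,177],[17,92]],.03,'wrist'),4))
ct=camera('top'); print(np.round(atz(ct,[[197.9,206.1],[166.8,229.6]],.03,'top'),4))
print(c['image'][177,118],ct['image'][206,198])
cv2.imwrite('pics/t10z.png',cv2.resize(ct['image'][160:290,140:290,::-1],None,fx=4.5,fy=4.5,interpolation=cv2.INTER_CUBIC))
plan((0.50,0.19,0.23,82))
E
```

```text
[[0.4662 0.2115 0.03  ]
 [0.3852 0.3146 0.03  ]]
[[0.4654 0.2095 0.03  ]
 [0.3849 0.3122 0.03  ]]
[253 253 145] [113 124 126]
clock 15.18 tcp [621.4 209.2 270.2] F [0.6 0.1 0.5] w 85.0 t -8.02
[-117.5, 35.9, 40.2] [-0.0, 0.01, -90.02] n>= 8.4
```

View pics/t10z.png

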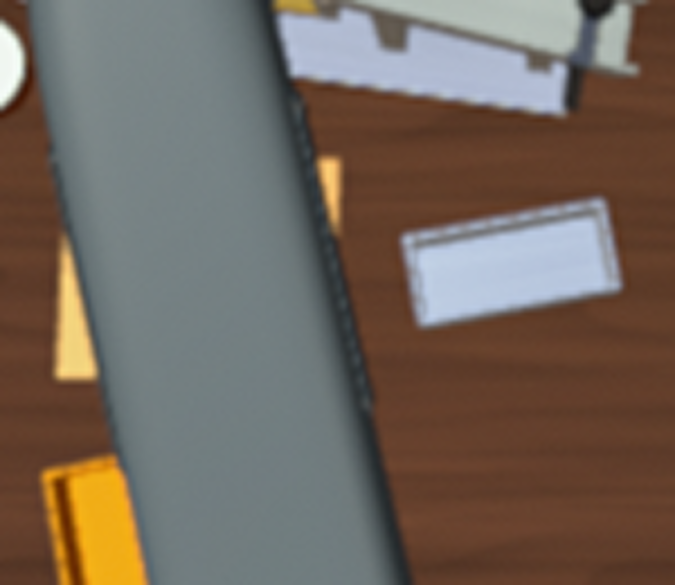

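```bash
python3 - <<'E'
from h import *
plan((0.466,0.2105,0.2,82))
E
```

```text
clock 15.18 tcp [621.4 209.2 270.2] F [0.6 0.1 0.5] w 85.0 t -8.02
[-154.0, 20.4, 70.2] [-0.0, 0.01, -90.02] n>= 8.4
```

>>> {"name": "play_rows", "arguments": {
  "series": [
    [[-20, 3, 0, 0, 0, -10, 85], [-42, 6, 0, 0, 0, -20, 85], [-65, 9, 5, 0, 0, -30, 85], [-88, 12, 15, 0, 0, -40, 85], [-110, 15, 30, 0, 0, -50, 85], [-130, 18, 45, 0, 0, -60, 85], [-145, 20, 60, 0, 0, -70, 85], [-154, 20.4, 70, 0, 0, -80, 85]]
  ]
}}

```text
clock: 16.18
tool_pos: [0.4651, 0.2104, 0.1999]
tcp_rot: [0.807, 0.59, -0.0, -0.0]
ft_force: [-0.3, -0.9, 0.8]
gripper_width: 0.0852
```

>>> {"name": "play_rows", "arguments": {
  "series": [
    [[0, 0, 0, 0, 0, -10, 85], [0, 0, 0, 0, 0, -10, 85], [0, 0, 0, 0, 0, -10, 85]]
  ]
}}

```text
clock: 16.55
tool_pos: [0.4664, 0.2105, 0.2007]
tcp_rot: [0.756, 0.655, 0.0, 0.0]
ft_force: [-0.3, 0.2, 0.3]
gripper_width: 0.0852
```

```bash
python3 - <<'E'
from h import *
for k in range(2): c=snap('wrist','w11.png')
plan((0.466,0.2105,0.2,82))
sp('wrist','cheese1_center')
E
```

```text
clock 16.65 tcp [466.4 210.5 200.6] F [ 0.7  0.9 -0.8] w 85.4 t 81.88
[-0.1, -0.4, 0.6] [0.03, -0.01, -0.12] n>= 0.0
cheese1_center wrist []
```

View pics/w11.png

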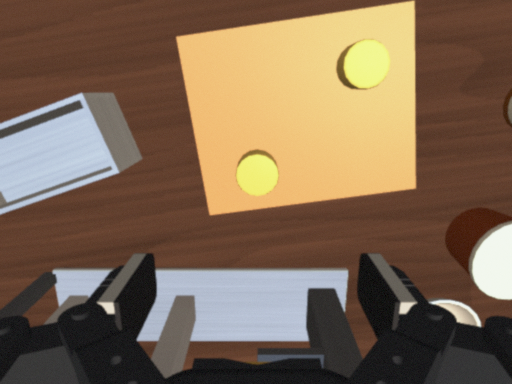

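```bash
python3 - <<'E'
from h import *
c=camera('wrist')
w=atz(c,[[258,174.5],[366,63.5]],.03,'wrist'); print(w)
plan((w[0][0],w[0][1],0.016,82))
E
```

```text
[[0.46667    0.21161857 0.03      ]
 [0.38583284 0.31313874 0.03      ]]
clock 16.75 tcp [466.3 210.5 200.5] F [ 0.2  0.9 -0.4] w 85.2 t 81.92
[1.1, 0.1, 184.5] [0.02, -0.01, -0.08] n>= 3.0
```

>>> {"name": "play_rows", "arguments": {
  "series": [
    [[1, 0, 55, 0, 0, 0, 85], [1, 0, 110, 0, 0, 0, 85], [1, 0, 160, 0, 0, 0, 80], [1, 0, 184, 0, 0, 0, 70], [1, 0, 184, 0, 0, 0, 50], [1, 0, 184, 0, 0, 0, 35], [1, 0, 184, 0, 0, 0, 32], [1, 0, 184, 0, 0, 0, 32]]
  ],
  "squeeze": 30
}}

```text
clock: 17.75
tool_pos: [0.4674, 0.2119, 0.0178]
tcp_rot: [0.755, 0.656, 0.001, 0.001]
ft_force: [0.0, 0.1, -0.2]
gripper_width: 0.0389
```

>>> {"name": "play_rows", "arguments": {
  "series": [
    [[0, 0, 0, 0, 0, 0, 32], [0, 0, -20, 0, 0, 0, 32], [0, 0, -70, 0, 0, 0, 32], [0, 0, -130, 0, 0, 0, 32], [0, 0, -190, 0, 0, 0, 32], [0, 0, -245, 0, 0, 0, 32], [0, 0, -260, 0, 0, 0, 32], [0, 0, -260, 0, 0, 0, 32]]
  ]
}}

```text
clock: 18.75
tool_pos: [0.4669, 0.2117, 0.2774]
tcp_rot: [0.755, 0.656, 0.001, 0.001]
ft_force: [0.7, -0.1, -1.4]
gripper_width: 0.0386
```

```bash
python3 - <<'E'
from h import *
for k in range(2): c=snap('wrist','w12.png')
plan((0.6085,0.1155,0.275,82))
E
```

```text
clock 18.85 tcp [465.6 211.3 274.2] F [-0.3  0.1 -0.9] w 38.9 t 81.98
[-74.9, 154.9, -1.2] [-0.18, 0.08, -0.02] n>= 2.8
```

View pics/w12.png

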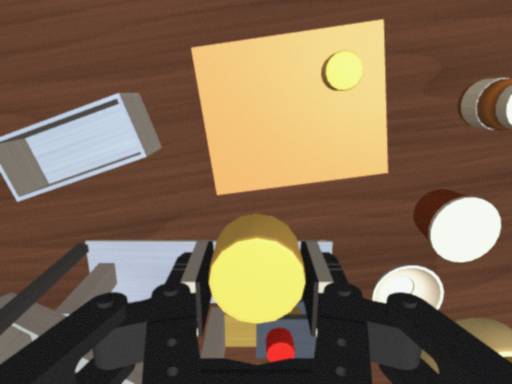

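>>> {"name": "play_rows", "arguments": {
  "series": [
    [[-25, 52, -3, 0, 0, 0, 32], [-50, 104, -3, 0, 0, 0, 32], [-75, 155, -3, 0, 0, 0, 32], [-75, 155, -3, 0, 0, 0, 32], [-75, 155, -3, 0, 0, 0, 32]]
  ]
}}

```text
clock: 19.48
tool_pos: [0.6081, 0.1155, 0.2764]
tcp_rot: [0.755, 0.656, -0.002, -0.002]
ft_force: [-0.2, -0.1, 0.0]
gripper_width: 0.0387
```

```bash
python3 - <<'E'
from h import *
for k in range(2): c=snap('wrist','w13.png')
plan((0.6085,0.1155,0.224,82))
cs=snap('top','t13.png')
cv2.imwrite('pics/t13z.png',cv2.resize(cs['image'][120:210,160:300,::-1],None,fx=5.5,fy=5.5,interpolation=cv2.INTER_CUBIC))
cs=snap('scene','s13.png')
cv2.imwrite('pics/s13z.png',cv2.resize(cs['image'][130:260,210:340,::-1],None,fx=4.5,fy=4.5,interpolation=cv2.INTER_CUBIC))
E
```

```text
clock 19.57 tcp [608.  116.4 278.8] F [-0.3  0.6 -0.8] w 39.0 t 82.04
[-0.8, 0.7, 54.8] [-0.1, 0.0, 0.04] n>= 0.9
```

View pics/w13.png

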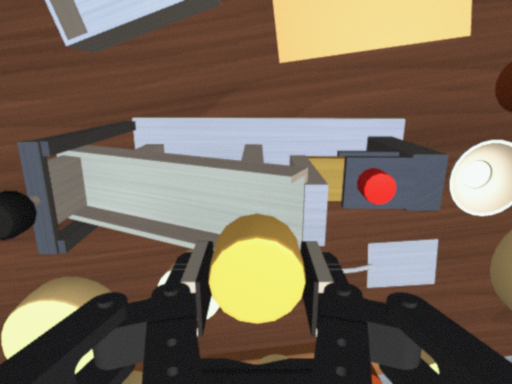

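View pics/s13z.png

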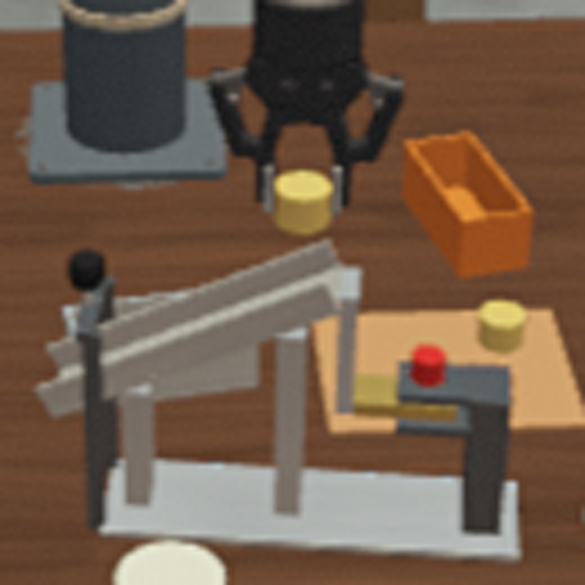

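```bash
cat >> h.py <<'E'
YAW=np.radians(-8.0); HOLE=np.array([.622,.2115])
EX=np.array([np.cos(YAW),np.sin(YAW)]); EY=np.array([-np.sin(YAW),np.cos(YAW)]); ORG=HOLE-.25*EY
def S(x,y,z): return np.r_[ORG+x*EX+y*EY,z]
def projw(c,P,cam):
    P=np.atleast_2d(P)
    if cam=='wrist':
        p,r,_=pose(); T=np.linalg.inv(np.array(c['hand_eye'])); q=r.inv().apply(P-p)@T[:3,:3].T+T[:3,3]
    else: q=R.from_rotvec(c['rvec']).apply(P)+c['tvec']
    return np.c_[c['fx']*q[:,0]/q[:,2]+c['cx'],c['fy']*q[:,1]/q[:,2]+c['cy']]
def overlay(c,cam,f,box=None,s=1):
    im=cv2.resize(c['image'][:,:,::-1],None,fx=s,fy=s,interpolation=cv2.INTER_CUBIC)
    fl=lambda y:.117+y*np.tan(np.radians(27))
    w=.022
    sn,cs=np.sin(np.radians(27)),np.cos(np.radians(27))
    L=[]
    for x in (-.025,.025):
        L.append((S(x,0-w*sn,fl(0)+w*cs),S(x,.183-w*sn,fl(.183)+w*cs))); L.append((S(x,0,fl(0)),S(x,.183,fl(.183))))
    L.append((S(-.036,.007,.184),S(.036,.007,.184)))
    for x in (-.022,.022): L.append((S(x,.235,.132),S(x,.27,.132)))
    for a,b in L:
        u=projw(c,[a,b],cam)*s; cv2.line(im,tuple(int(k) for k in u[0]),tuple(int(k) for k in u[1]),(0,255,0),1)
    for P in (S(0,0,.211),S(0,.25,.154),S(0,.153,.195)):
        u=projw(c,P,cam)[0]*s; cv2.circle(im,tuple(int(k) for k in u),3,(255,0,255),-1)
    if box is not None: im=im[box[1]*s:box[3]*s,box[0]*s:box[2]*s]
    cv2.imwrite('pics/'+f,im)
E
python3 - <<'E'
from h import *
c=camera('wrist'); overlay(c,'wrist','o1.png')
c=camera('top'); overlay(c,'top','o2.png',(160,120,300,210),5)
E
```

```text
(no output)
```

View pics/o1.png

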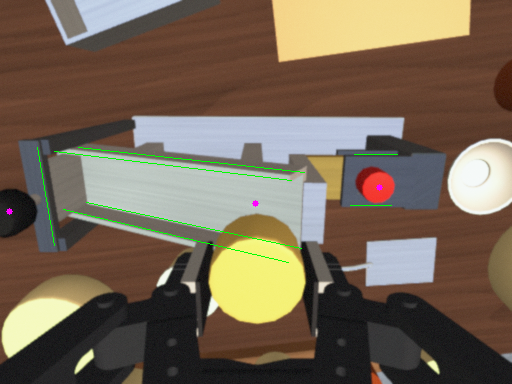

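View pics/o2.png

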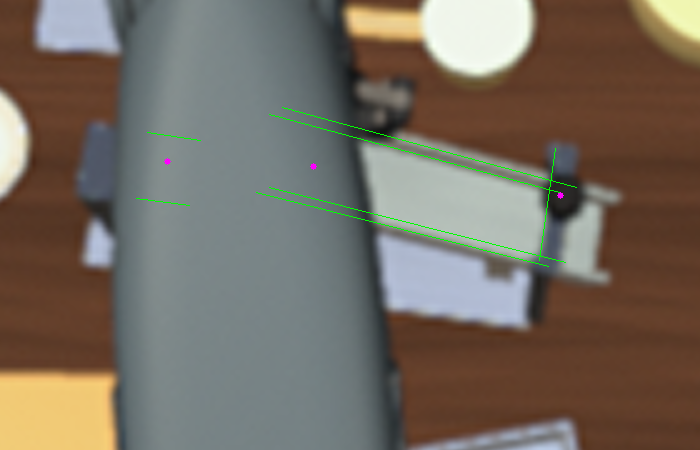

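>>> {"name": "play_rows", "arguments": {
  "series": [
    [[0, 0.5, 20, 0, 0, 0, 32], [0, 0.5, 40, 0, 0, 0, 32], [0, 0.5, 53, 0, 0, 0, 32], [0, 0.5, 53, 0, 0, 0, 32], [0, 0.5, 53, 0, 0, 0, 32]]
  ]
}}

```text
clock: 20.4
tool_pos: [0.61, 0.1156, 0.2273]
tcp_rot: [0.755, 0.656, 0.001, 0.0]
ft_force: [-0.4, -0.3, -0.5]
gripper_width: 0.0389
```

```bash
python3 - <<'E'
from h import *
for k in range(2): c=snap('wrist','w14.png')
plan((0.6085,0.1155,0.224,82))
cs=snap('scene','s14.png')
cv2.imwrite('pics/s14z.png',cv2.resize(cs['image'][130:260,210:340,::-1],None,fx=4.5,fy=4.5,interpolation=cv2.INTER_CUBIC))
E
```

```text
clock 20.5 tcp [610.3 115.6 227.6] F [ 0.3 -0.2 -0. ] w 38.8 t 81.98
[-0.3, -1.8, 3.6] [0.12, -0.03, -0.02] n>= 0.1
```

View pics/s14z.png

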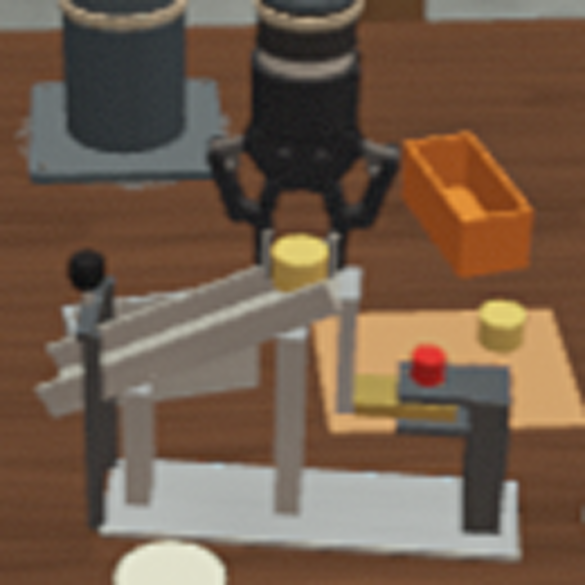

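View pics/w14.png

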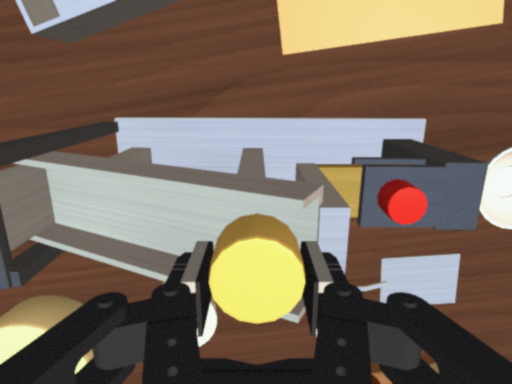

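Well placed over the channel. Going 3 mm lower, then releasing.

>>> {"name": "play_rows", "arguments": {
  "series": [
    [[0, -1.5, 3, 0, 0, 0, 32], [0, -1.5, 3, 0, 0, 0, 32], [0, -1.5, 3, 0, 0, 0, 45], [0, -1.5, 3, 0, 0, 0, 55], [0, -1.5, 0, 0, 0, 0, 58], [0, -1.5, -30, 0, 0, 0, 60], [0, -1.5, -60, 0, 0, 0, 70], [0, -1.5, -60, 0, 0, 0, 85]]
  ]
}}

```text
clock: 21.55
tool_pos: [0.6096, 0.1159, 0.2901]
tcp_rot: [0.755, 0.656, 0.003, 0.002]
ft_force: [-0.1, -0.1, 0.3]
gripper_width: 0.0844
```

```bash
python3 - <<'E'
from h import *
for k in range(2): c=snap('wrist','w15.png')
plan((0.386,0.3132,0.3,82))
cs=snap('scene','s15.png')
cv2.imwrite('pics/s15z.png',cv2.resize(cs['image'][130:260,210:340,::-1],None,fx=4.5,fy=4.5,interpolation=cv2.INTER_CUBIC))
E
```

```text
clock 21.65 tcp [608.5 115.8 286.4] F [ 0.8 -0.5 -0.1] w 84.9 t 81.98
[164.4, -247.9, -13.8] [0.05, -0.01, -0.02] n>= 4.8
```

View pics/w15.png

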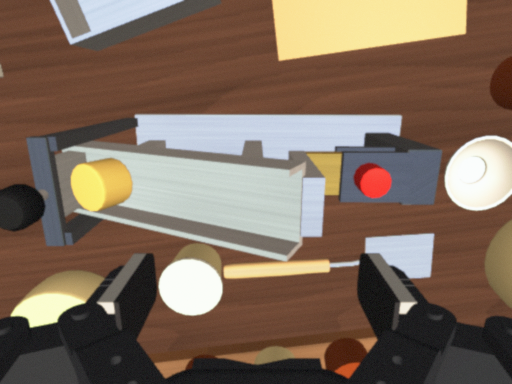

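>>> {"name": "play_rows", "arguments": {
  "series": [
    [[33, -50, -13, 0, 0, 0, 85], [66, -100, -13, 0, 0, 0, 85], [99, -150, 20, 0, 0, 0, 85], [132, -200, 55, 0, 0, 0, 85], [164, -248, 85, 0, 0, 0, 85], [164, -248, 86, 0, 0, 0, 85], [164, -248, 86, 0, 0, 0, 85]]
  ]
}}

```text
clock: 22.58
tool_pos: [0.3844, 0.3125, 0.1987]
tcp_rot: [0.754, 0.657, -0.001, 0.0]
ft_force: [-0.0, 0.1, 1.0]
gripper_width: 0.085
```

```bash
python3 - <<'E'
from h import *
for k in range(2): c=snap('wrist','w16.png')
plan((0.386,0.3132,0.016,82))
h=cv2.cvtColor(c['image'],cv2.COLOR_RGB2HSV); print(h[174,258])
m=cv2.inRange(h,(27,100,180),(35,255,255)); n,l,st,ce=cv2.connectedComponentsWithStats(m)
for i in range(1,n):
    if st[i,4]>200: print(st[i],ce[i],atz(c,ce[i],.03,'wrist'))
E
```

```text
clock 22.68 tcp [386.7 312.3 200.7] F [ 0.1 -0.9  0.5] w 84.7 t 81.93
[0.8, -1.0, 184.7] [0.07, -0.01, -0.07] n>= 3.0
[ 30 117 251]
[ 239  154   42   41 1351] [259.03478905 173.97557365] [[0.38689068 0.31434652 0.03      ]]
```

View pics/w16.png

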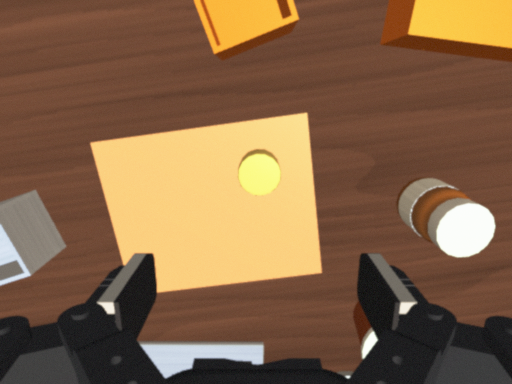

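>>> {"name": "play_rows", "arguments": {
  "series": [
    [[2, 0, 55, 0, 0, 0, 85], [2, 0, 110, 0, 0, 0, 85], [2, 0, 160, 0, 0, 0, 80], [2, 0, 184, 0, 0, 0, 70], [2, 0, 184, 0, 0, 0, 50], [2, 0, 184, 0, 0, 0, 35], [2, 0, 184, 0, 0, 0, 32], [2, 0, 184, 0, 0, 0, 32]]
  ],
  "squeeze": 30
}}

```text
clock: 23.68
tool_pos: [0.3871, 0.3154, 0.0179]
tcp_rot: [0.755, 0.656, 0.001, 0.0]
ft_force: [1.4, -0.6, 3.4]
gripper_width: 0.039
```

>>> {"name": "play_rows", "arguments": {
  "series": [
    [[0, 0, 0, 0, 0, 0, 32], [0, 0, -20, 0, 0, 0, 32], [0, 0, -70, 0, 0, 0, 32], [0, 0, -130, 0, 0, 0, 32], [0, 0, -190, 0, 0, 0, 32], [0, 0, -245, 0, 0, 0, 32], [0, 0, -262, 0, 0, 0, 32], [0, 0, -262, 0, 0, 0, 32]]
  ]
}}

```text
clock: 24.68
tool_pos: [0.3866, 0.3153, 0.2803]
tcp_rot: [0.755, 0.656, 0.002, 0.0]
ft_force: [-0.5, -0.3, -1.3]
gripper_width: 0.0389
```

```bash
python3 - <<'E'
from h import *
for k in range(2): c=snap('wrist','w17.png')
plan((0.6085,0.1155,0.277,82))
E
```

```text
clock 24.77 tcp [385.5 314.6 277.1] F [ 0.6  0.3 -0.7] w 38.7 t 81.99
[-166.1, 248.6, -0.0] [-0.08, 0.06, -0.01] n>= 4.8
```

View pics/w17.png

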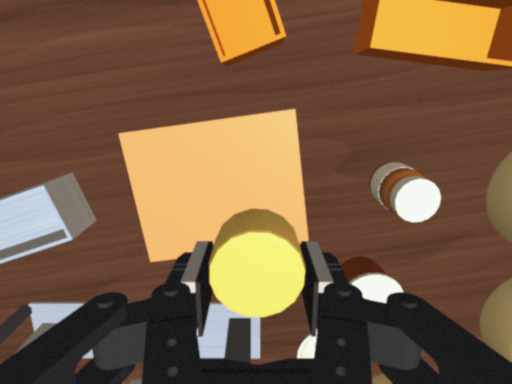

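>>> {"name": "play_rows", "arguments": {
  "series": [
    [[-34, 50, -3, 0, 0, 0, 32], [-67, 100, -3, 0, 0, 0, 32], [-100, 150, -3, 0, 0, 0, 32], [-133, 199, -3, 0, 0, 0, 32], [-166, 248.6, -3, 0, 0, 0, 32], [-166, 248.6, -3, 0, 0, 0, 32], [-166, 248.6, 10, 0, 0, 0, 32], [-166, 248.6, 10, 0, 0, 0, 32]]
  ]
}}

```text
clock: 25.78
tool_pos: [0.607, 0.1167, 0.266]
tcp_rot: [0.754, 0.657, -0.002, -0.001]
ft_force: [0.4, -0.4, 0.0]
gripper_width: 0.0389
```

```bash
python3 - <<'E'
from h import *
for k in range(3): c=snap('wrist','w18.png')
plan((0.609,0.1158,0.225,82))
E
```

```text
clock 25.93 tcp [607.9 116.8 268.7] F [-0.3 -0.4 -0.5] w 38.8 t 82.08
[-0.8, 1.2, 43.7] [0.01, -0.01, 0.08] n>= 0.7
```

View pics/w18.png

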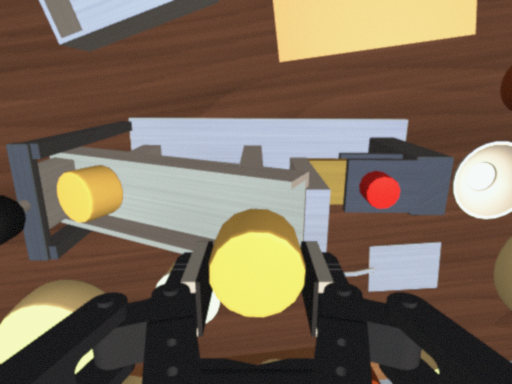

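>>> {"name": "play_rows", "arguments": {
  "series": [
    [[-1, 0.5, 20, 0, 0, 0, 32], [-1, 0.5, 43, 0, 0, 0, 32], [-1, 0.5, 43, 0, 0, 0, 32], [-1, 0.5, 43.5, 0, 0, 0, 32], [-1, 0.5, 43.5, 0, 0, 0, 45], [-1, 0.5, 43.5, 0, 0, 0, 55], [-1, 0.5, 30, 0, 0, 0, 58], [-1, 0.5, -20, 0, 0, 0, 75]]
  ]
}}

```text
clock: 26.92
tool_pos: [0.6071, 0.1144, 0.2849]
tcp_rot: [0.755, 0.656, -0.004, -0.003]
ft_force: [1.2, 0.6, 1.3]
gripper_width: 0.0738
```

```bash
python3 - <<'E'
from h import *
for k in range(3): c=snap('wrist','w19.png')
plan((0.609,0.1158,0.225,82))
E
```

```text
clock 27.07 tcp [610.9 114.7 293.8] F [ 0.2  0.5 -0.3] w 74.9 t 81.98
[0.6, -2.7, 68.7] [0.51, -0.12, -0.02] n>= 1.1
```

View pics/w19.png

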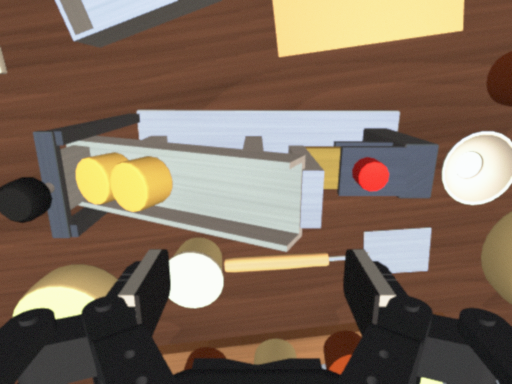

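```bash
python3 - <<'E'
from h import *
plan((0.422,0.02,0.28,188.9))
E
```

```text
clock 27.07 tcp [610.9 114.7 293.8] F [ 0.2  0.5 -0.3] w 74.9 t 81.98
[-120.2, -174.0, 12.0] [0.46, 0.39, -106.92] n>= 10.0
```

>>> {"name": "play_rows", "arguments": {
  "series": [
    [[-15, -22, 0, 0, 0, -10, 85], [-30, -44, 0, 0, 0, -20, 85], [-45, -66, 0, 0, 0, -30, 85], [-60, -88, 0, 0, 0, -40, 85], [-75, -110, 0, 0, 0, -50, 85], [-90, -132, 0, 0, 0, -60, 85], [-105, -153, 5, 0, 0, -70, 85], [-120, -174, 10, 0, 0, -80, 85]]
  ]
}}

```text
clock: 28.08
tool_pos: [0.4194, 0.0197, 0.2784]
tcp_rot: [0.154, 0.988, -0.0, 0.0]
ft_force: [-0.4, -1.3, 0.8]
gripper_width: 0.0854
```

>>> {"name": "play_rows", "arguments": {
  "series": [
    [[0, 0, 0, 0, 0, -10, 85], [0, 0, 0, 0, 0, -20, 85], [0, 0, 0, 0, 0, -27, 85], [0, 0, 0, 0, 0, -27, 85], [0, 0, 0, 0, 0, -27, 85]]
  ]
}}

```text
clock: 28.7
tool_pos: [0.4202, 0.0201, 0.2784]
tcp_rot: [-0.077, 0.997, 0.0, 0.0]
ft_force: [-0.7, -0.1, -0.3]
gripper_width: 0.0853
```

```bash
python3 - <<'E'
from h import *
for k in range(3): c=snap('wrist','w20.png')
plan((0.422,0.02,0.225,188.9))
sp('wrist','tub_center','slab_top')
E
```

```text
clock 28.85 tcp [420.2  20.1 278.3] F [-0.5  0.1  0.8] w 84.6 t -171.07
[-1.8, -0.3, 53.3] [0.0, -0.0, 0.03] n>= 0.9
tub_center wrist [([0.4228, 0.024, 0.0307], 0.75)]
slab_top wrist []
```

View pics/w20.png

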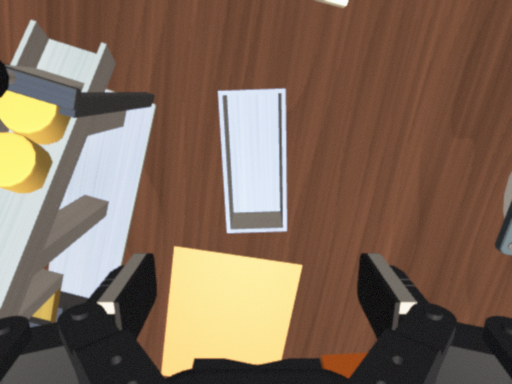

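```bash
python3 - <<'E'
from h import *
c=camera('wrist')
w=atz(c,[[218.5,90],[285.5,88.5],[287,231],[226,234]],.06,'wrist')[:,:2]; print(w, w.mean(0))
print([np.linalg.norm(w[i]-w[(i+1)%4]) for i in range(4)])
d=(w[0]-w[3])+(w[1]-w[2]); print('long axis t', np.degrees(np.arctan2(d[1],d[0])))
m=w.mean(0); u=d/np.linalg.norm(d); t=np.degrees(np.arctan2(u[1],u[0]))-90
print(t)
g=m+u*0.010; print(g)
plan((g[0],g[1],0.045,-172.0),(g[0],g[1],0.05,t))
E
```

```text
[[ 0.46906868 -0.04764649]
 [ 0.40464314 -0.05927802]
 [ 0.37599494  0.08797154]
 [ 0.44181991  0.10198417]] [0.42288167 0.0207578 ]
[np.float64(0.065467109794631), np.float64(0.1500105075438019), np.float64(0.06729993133349405), np.float64(0.15209152277311094)]
long axis t -79.3371107094356
-169.3371107094356
[0.42473197 0.01093047]
clock 29.0 tcp [420.2  20.1 278.3] F [-0.1 -0.2  0.6] w 84.8 t -171.04
[-3.1, -9.7, 233.3] [0.0, -0.0, 0.96] n>= 3.7
[-3.1, -9.7, 228.3] [0.0, -0.0, -1.71] n>= 3.7
```

>>> {"name": "play_rows", "arguments": {
  "series": [
    [[-3, -10, 60, 0, 0, -1.7, 85], [-3, -10, 120, 0, 0, -1.7, 85], [-3, -10, 180, 0, 0, -1.7, 85], [-3, -10, 215, 0, 0, -1.7, 85], [-3, -10, 243, 0, 0, -1.7, 85], [-3, -10, 243, 0, 0, -1.7, 85], [-3, -10, 243, 0, 0, -1.7, 60], [-3, -10, 243, 0, 0, -1.7, 58]]
  ],
  "squeeze": 40
}}

```text
clock: 30.0
tool_pos: [0.4262, 0.0104, 0.0371]
tcp_rot: [-0.093, 0.996, -0.0, 0.002]
ft_force: [0.5, 0.0, -0.9]
gripper_width: 0.0653
```

>>> {"name": "play_rows", "arguments": {
  "series": [
    [[0, 0, 0, 0, 0, 0, 58], [0, 0, 0, 0, 0, 0, 58], [0, 0, -5, 0, 0, 0, 58], [0, 0, -8, 0, 0, 0, 58], [0, 0, -8, 0, 0, 0, 58], [0, 0, -8, 0, 0, 0, 58]]
  ]
}}

```text
clock: 30.75
tool_pos: [0.4242, 0.0107, 0.0428]
tcp_rot: [-0.093, 0.996, 0.0, -0.0]
ft_force: [0.2, 0.0, -2.9]
gripper_width: 0.0652
```

```bash
python3 - <<'E'
from h import *
for k in range(3): c=snap('wrist','w21.png')
print('catch',S(0,-.087,0), 'grip', S(0,-.097,0))
plan((*S(0,-.157,0)[:2],.045,172),(*S(0,-.097,0)[:2],.04,172))
sp('top','slab_top')
cs=snap('scene','s21.png')
E
```

```text
catch [ 0.57509866 -0.12222034  0.        ] grip [ 0.57370693 -0.13212302  0.        ]
clock 30.9 tcp [424.4  10.7  43. ] F [ 1.1 -0.1 -3.9] w 65.1 t -169.32
[-101.0, -224.8, -2.1] [0.01, -0.04, 18.68] n>= 3.9
[-120.2, -168.0, 2.9] [0.01, -0.04, 18.68] n>= 3.3
slab_top top [([0.4097, -0.2546, 0.0144], 0.59), ([0.7966, -0.1627, 0.0054], 0.36)]
```

View pics/w21.png

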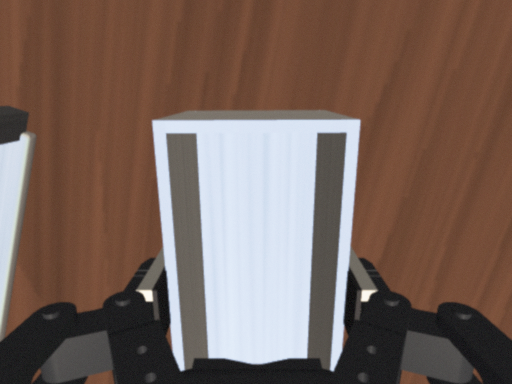

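View pics/s21.png

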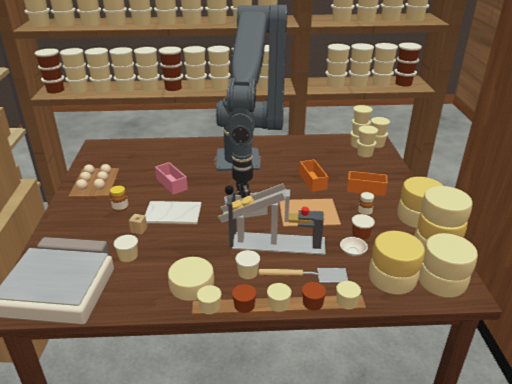

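```bash
python3 - <<'E'
from h import *
plan((.43,-.10,.065,-175),(.46,-.215,.065,172),(*S(0,-.187,0)[:2],.045,172))
E
```

```text
clock 31.0 tcp [424.6  10.7  43.1] F [-0.2 -0.  -2.8] w 65.3 t -169.32
[15.2, -109.7, -21.9] [0.01, -0.02, 5.68] n>= 1.8
[7.0, -228.3, -21.9] [0.0, -0.02, 18.68] n>= 3.7
[-91.3, -253.2, -1.9] [0.0, -0.02, 18.68] n>= 4.3
```

>>> {"name": "play_rows", "arguments": {
  "series": [
    [[5, -20, -15, 0, 0, 0, 58], [10, -60, -22, 0, 0, 2, 58], [15, -110, -22, 0, 0, 6, 58], [11, -150, -22, 0, 0, 10, 58], [9, -190, -22, 0, 0, 15, 58], [7, -228, -22, 0, 0, 18.7, 58], [-25, -236, -18, 0, 0, 18.7, 58], [-60, -245, -10, 0, 0, 18.7, 58]]
  ]
}}

```text
clock: 32.0
tool_pos: [0.53, -0.2202, 0.0534]
tcp_rot: [0.071, 0.997, -0.0, 0.0]
ft_force: [1.0, -1.1, -2.0]
gripper_width: 0.0652
```

```bash
python3 - <<'E'
from h import *
plan((*S(0,-.187,0)[:2],.045,172),(*S(0,-.097,0)[:2],.04,172))
E
```

```text
clock 32.0 tcp [ 530.  -220.2   53.4] F [ 1.  -1.1 -2. ] w 65.2 t 171.86
[-31.0, 3.4, 8.5] [-0.02, 0.04, -0.14] n>= 0.5
[-30.8, 93.4, 13.4] [-0.02, 0.04, -0.14] n>= 1.6
```

>>> {"name": "play_rows", "arguments": {
  "series": [
    [[-15, 2, 4, 0, 0, 0, 58], [-31, 3, 8, 0, 0, -0.1, 58], [-31, 3, 8, 0, 0, -0.1, 58], [-31, 3, 8, 0, 0, -0.1, 58]]
  ]
}}

```text
clock: 32.5
tool_pos: [0.5595, -0.2202, 0.0451]
tcp_rot: [0.069, 0.998, 0.0, -0.001]
ft_force: [-0.4, 0.5, -2.8]
gripper_width: 0.0651
```

```bash
python3 - <<'E'
from h import *
for k in range(3): c=camera('top')
overlay(c,'top','o3.png',(190,120,330,240),5)
plan((*S(0,-.097,0)[:2],.04,172))
E
```

```text
clock 32.65 tcp [ 559.7 -220.4   45.5] F [-0.3  1.  -2.5] w 65.4 t 172.06
[-1.7, 89.3, 5.5] [-0.0, -0.01, 0.06] n>= 1.4
```

View pics/o3.png

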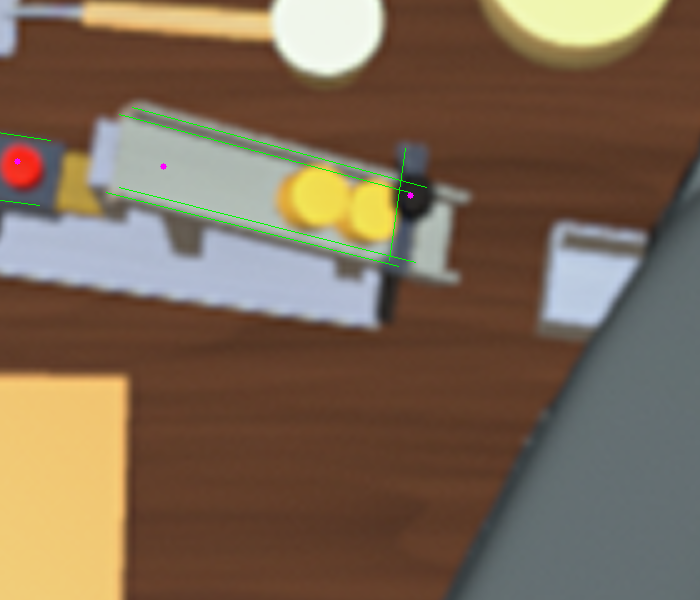

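>>> {"name": "play_rows", "arguments": {
  "series": [
    [[-1, 25, 3, 0, 0, 0, 58], [-1.5, 50, 4, 0, 0, 0, 58], [-1.7, 75, 4, 0, 0, 0, 58], [-1.7, 89, 5, 0, 0, 0, 58], [-1.7, 89, 8.5, 0, 0, 0, 58], [-1.7, 89, 8.5, 0, 0, 0, 58]]
  ]
}}

```text
clock: 33.4
tool_pos: [0.5743, -0.133, 0.0372]
tcp_rot: [0.069, 0.998, -0.0, 0.0]
ft_force: [-0.3, 0.9, -0.7]
gripper_width: 0.0653
```

```bash
python3 - <<'E'
from h import *
for k in range(2): c=snap('scene','s22.png')
cv2.imwrite('pics/s22z.png',cv2.resize(c['image'][170:270,180:330,::-1],None,fx=5,fy=5,interpolation=cv2.INTER_CUBIC))
c=camera('top'); overlay(c,'top','o4.png',(190,120,330,240),5)
plan((*S(0,-.097,0)[:2],.036,172))
E
```

```text
clock 33.55 tcp [ 574.4 -133.2   37.2] F [ 0.6  1.1 -0.1] w 65.4 t 172.03
[0.8, 1.0, 1.2] [0.0, 0.05, 0.03] n>= 0.0
```

View pics/s22z.png

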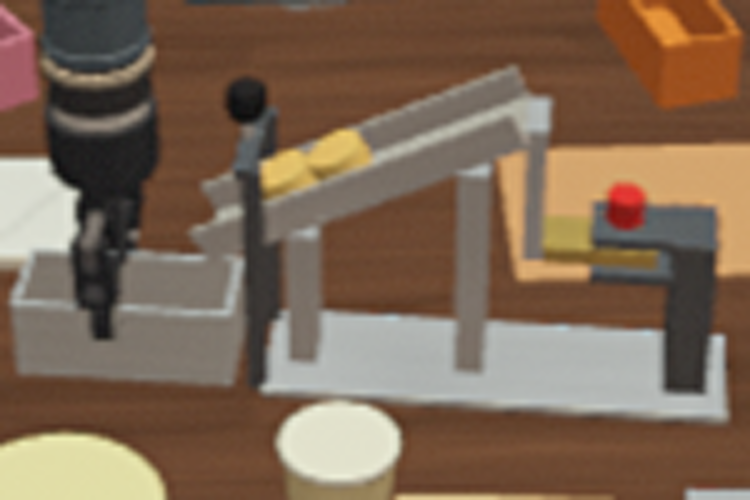

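View pics/o4.png

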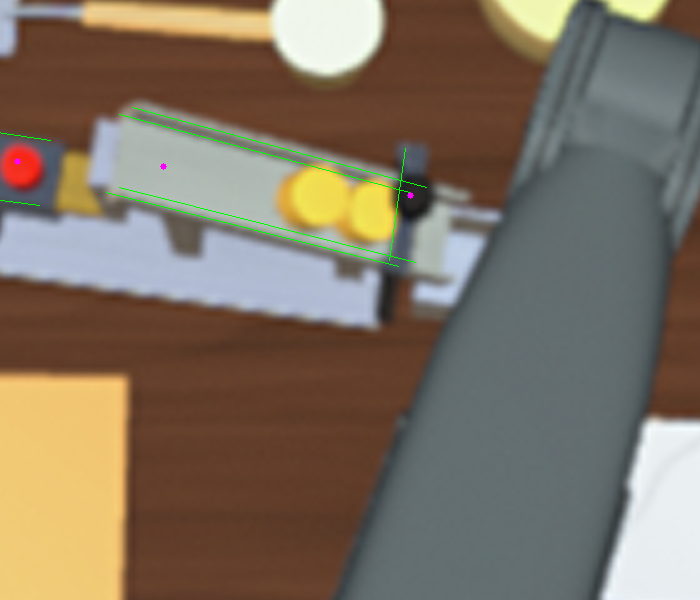

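>>> {"name": "play_rows", "arguments": {
  "series": [
    [[0, 0, 0, 0, 0, 0, 70], [0, 0, 0, 0, 0, 0, 80], [0, 0, 0, 0, 0, 0, 85], [0, 0, -50, 0, 0, 0, 85], [0, 0, -110, 0, 0, 0, 85], [0, 0, -170, 0, 0, 0, 85], [0, 0, -230, 0, 0, 0, 85], [0, 0, -265, 0, 0, 0, 85]]
  ]
}}

```text
clock: 34.55
tool_pos: [0.5748, -0.1327, 0.3063]
tcp_rot: [0.069, 0.998, -0.001, 0.003]
ft_force: [2.0, -0.1, -0.2]
gripper_width: 0.0848
```

```bash
python3 - <<'E'
from h import *
for k in range(3): c=snap('wrist','w23.png')
plan((*S(0,0,0)[:2],.30,172))
c=snap('scene','s23.png')
cv2.imwrite('pics/s23z.png',cv2.resize(c['image'][170:270,180:330,::-1],None,fx=5,fy=5,interpolation=cv2.INTER_CUBIC))
E
```

```text
clock 34.7 tcp [ 575.4 -132.9  305. ] F [-1.   0.1 -0.6] w 85.4 t 172.08
[1.6, 97.6, 4.9] [-0.08, 0.36, 0.08] n>= 1.6
```

View pics/s23z.png

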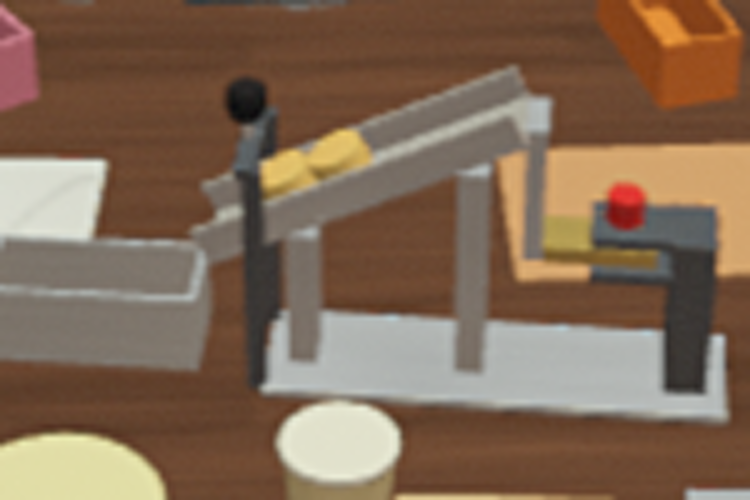

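View pics/w23.png

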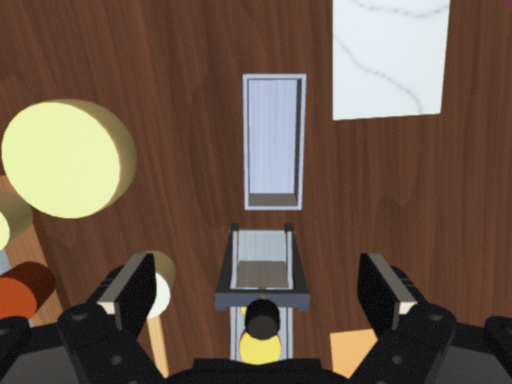

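The tub has been knocked aside: in the wrist image its rim corners are now at (244,74), (305,74), (301,209) and (245,209), clear of the lip. I'll measure it and put it back.

```bash
python3 - <<'E'
from h import *
for k in range(2): c=snap('wrist','w24.png')
cv2.imwrite('pics/w24z.png',cv2.resize(c['image'][60:240,200:350,::-1],None,fx=3.3,fy=3.3,interpolation=cv2.INTER_CUBIC))
w=atz(c,[[243.5,74],[305.5,74],[301.5,209.5],[244.5,209.5]],.06,'wrist')[:,:2]; m=w.mean(0); print(w,m)
print([np.linalg.norm(w[i]-w[(i+1)%4]) for i in range(4)])
d=(w[0]-w[3])+(w[1]-w[2]); t=np.degrees(np.arctan2(d[1],d[0]))-90; print(t%360)
print('stand frame', (m-ORG)@EX,(m-ORG)@EY)
u=d/np.linalg.norm(d); g=m+u*.01
plan((*g,.15,t),(*g,.036,t))
E
```

```text
[[ 0.5744722  -0.22328573]
 [ 0.51154937 -0.21459495]
 [ 0.53030625 -0.06898849]
 [ 0.59500367 -0.07802097]] [ 0.55283287 -0.14622254]
[np.float64(0.06352017165056045), np.float64(0.14680960518763336), np.float64(0.06532489994538322), np.float64(0.14670852747517835)]
172.30754162108883
stand frame -0.01870864129864376 -0.11386740986375804
clock 34.85 tcp [ 573.6 -132.3  299.9] F [-0.8  0.5 -0.2] w 84.9 t 172.08
[18.2, -26.7, 149.9] [0.03, -0.17, -0.23] n>= 2.5
[17.9, -26.8, 263.9] [0.03, -0.17, -0.23] n>= 4.3
```

View pics/w24z.png

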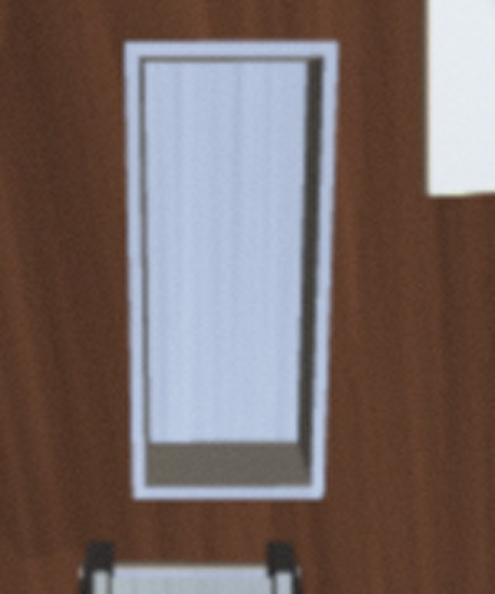

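```bash
python3 - <<'E'
from h import *
c=camera('wrist')
z=np.array([[124,42],[338,42],[323,499],[134,499]])/3.3+[200,60]-.35
w=atz(c,z,.06,'wrist')[:,:2]; m=w.mean(0); print(w,m)
print([np.linalg.norm(w[i]-w[(i+1)%4]) for i in range(4)])
d=(w[0]-w[3])+(w[1]-w[2]); t=np.degrees(np.arctan2(d[1],d[0]))-90; print(t%360)
print('stand frame', (m-ORG)@EX,(m-ORG)@EY)
u=d/np.linalg.norm(d); g=m+u*.01
plan((*g,.15,t),(*g,.036,t))
E
```

```text
[[ 0.58011371 -0.22548427]
 [ 0.51446767 -0.21641958]
 [ 0.53456172 -0.06790895]
 [ 0.59956685 -0.07701115]] [ 0.55717749 -0.14670599]
[np.float64(0.06626893088258569), np.float64(0.14986386601854823), np.float64(0.06563929245236809), np.float64(0.1497420833549254)]
172.41495678568293
stand frame -0.014339024693867214 -0.11374150263270016
clock 34.9 tcp [ 573.4 -132.2  299.4] F [ 0.5  0.4 -0.4] w 85.2 t 172.07
[13.4, -26.7, 149.5] [0.05, -0.23, -0.34] n>= 2.4
[13.0, -26.8, 263.5] [0.05, -0.23, -0.34] n>= 4.2
```

>>> {"name": "play_rows", "arguments": {
  "series": [
    [[7, -27, 40, 0, 0, -0.3, 85], [13.2, -27, 95, 0, 0, -0.3, 85], [13.2, -27, 150, 0, 0, -0.3, 85], [13.2, -27, 205, 0, 0, -0.3, 85], [13.2, -27, 245, 0, 0, -0.3, 85], [13.2, -27, 263, 0, 0, -0.3, 85], [13.2, -27, 263, 0, 0, -0.3, 75], [13.2, -27, 263, 0, 0, -0.3, 58]]
  ]
}}

```text
clock: 35.9
tool_pos: [0.5586, -0.1579, 0.0409]
tcp_rot: [0.066, 0.998, -0.0, 0.001]
ft_force: [0.3, -0.8, -2.1]
gripper_width: 0.065
```

>>> {"name": "play_rows", "arguments": {
  "series": [
    [[0, 0, 0, 0, 0, 0, 58], [0, 0, 0, 0, 0, 0, 58], [0, 0, 0, 0, 0, 0, 58], [0, 0, -3, 0, 0, 0, 58], [0, 0, -5, 0, 0, 0, 58], [0, 0, -5, 0, 0, 0, 58]]
  ]
}}

```text
clock: 36.65
tool_pos: [0.5572, -0.1573, 0.0437]
tcp_rot: [0.066, 0.998, 0.0, -0.0]
ft_force: [0.1, -0.1, -2.5]
gripper_width: 0.0652
```

```bash
python3 - <<'E'
from h import *
for k in range(3): c=snap('wrist','w25.png')
plan((*S(0,-.135,0)[:2],.041,172),(*S(0,-.097,0)[:2],.036,172))
E
```

```text
clock 36.8 tcp [ 557.1 -157.3   43.5] F [-0.1  0.9 -3. ] w 65.1 t 172.38
[-12.9, -10.9, 2.5] [0.01, -0.03, 0.38] n>= 0.3
[-13.1, 27.1, 7.5] [0.01, -0.03, 0.38] n>= 0.5
```

View pics/w25.png

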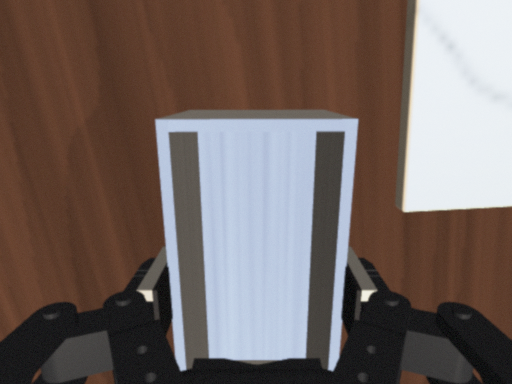

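>>> {"name": "play_rows", "arguments": {
  "series": [
    [[-13, -5, 0, 0, 0, 0.4, 58], [-13, 10, 0, 0, 0, 0.4, 58], [-13, 27, 0, 0, 0, 0.4, 58], [-13, 27, 5, 0, 0, 0.4, 58], [-13, 27, 5, 0, 0, 0.4, 58], [-13, 27, 5, 0, 0, 0.4, 70], [-13, 27, 5, 0, 0, 0.4, 85], [-13, 27, 5, 0, 0, 0.4, 85]]
  ]
}}

```text
clock: 37.8
tool_pos: [0.5737, -0.1327, 0.0386]
tcp_rot: [0.07, 0.998, -0.0, -0.0]
ft_force: [-0.3, -0.2, 1.2]
gripper_width: 0.0849
```

>>> {"name": "play_rows", "arguments": {
  "series": [
    [[0, 0, -50, 0, 0, 0, 85], [0, 0, -110, 0, 0, 0, 85], [0, 0, -170, 0, 0, 0, 85], [0, 0, -230, 0, 0, 0, 85], [0, 0, -262, 0, 0, 0, 85], [0, 0, -262, 0, 0, 0, 85]]
  ]
}}

```text
clock: 38.55
tool_pos: [0.5753, -0.1332, 0.3049]
tcp_rot: [0.07, 0.998, -0.001, 0.004]
ft_force: [0.1, 0.7, 0.1]
gripper_width: 0.0851
```

```bash
python3 - <<'E'
from h import *
for k in range(3): c=snap('wrist','w26.png')
overlay(c,'wrist','o5.png')
plan((*S(0,0,0)[:2],.29,172))
c=snap('scene','s26.png')
cv2.imwrite('pics/s26z.png',cv2.resize(c['image'][170:270,180:330,::-1],None,fx=5,fy=5,interpolation=cv2.INTER_CUBIC))
E
```

```text
clock 38.7 tcp [ 573.4 -132.4  299. ] F [ 0.4 -0.3 -0.2] w 84.9 t 171.96
[-0.2, 97.3, 9.1] [0.03, -0.15, -0.04] n>= 1.6
```

View pics/s26z.png

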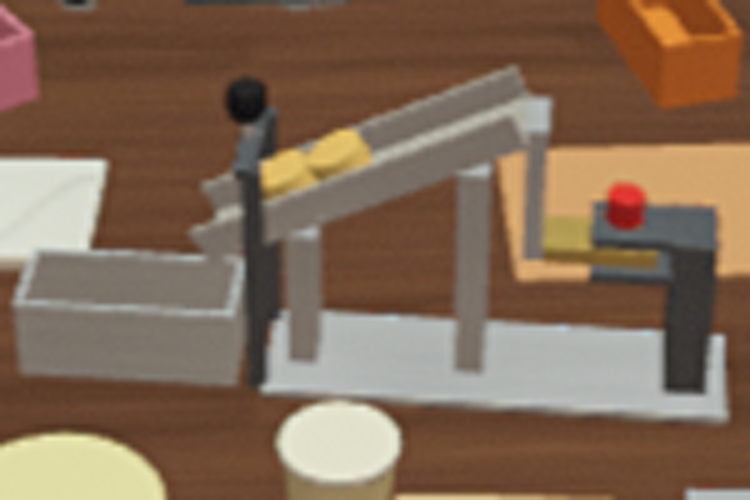

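View pics/o5.png

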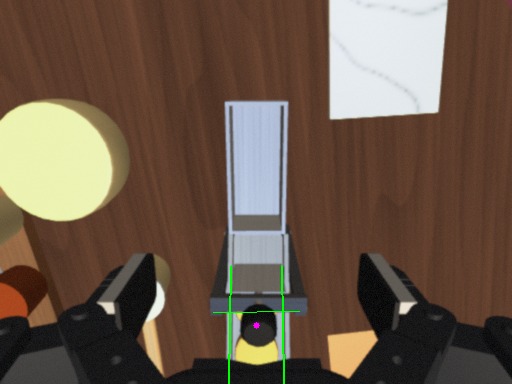

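>>> {"name": "play_rows", "arguments": {
  "series": [
    [[0.5, 50, 0, 0, 0, 0, 85], [0.5, 97, 5, 0, 0, 0, 85], [0.5, 97, 40, 0, 0, 0, 85], [0.5, 97, 75, 0, 0, 0, 75], [0.5, 97, 96, 0, 0, 0, 60], [0.5, 97, 96, 0, 0, 0, 45], [0.5, 97, 96, 0, 0, 0, 35]]
  ]
}}

```text
clock: 39.62
tool_pos: [0.5866, -0.0362, 0.2047]
tcp_rot: [0.07, 0.998, 0.0, -0.0]
ft_force: [0.1, 0.6, -0.8]
gripper_width: 0.0352
```

```bash
python3 - <<'E'
from h import *
for k in range(3): c=snap('wrist','w27.png')
plan((*S(0,0,0)[:2],.203,172))
c=snap('scene','s27.png')
cv2.imwrite('pics/s27z.png',cv2.resize(c['image'][150:250,200:300,::-1],None,fx=6,fy=6,interpolation=cv2.INTER_CUBIC))
E
```

```text
clock 39.77 tcp [587.5 -36.4 206.3] F [-0.4  0.4  0.1] w 35.3 t 171.97
[0.4, 0.3, 3.3] [-0.0, 0.14, -0.03] n>= 0.1
```

View pics/w27.png

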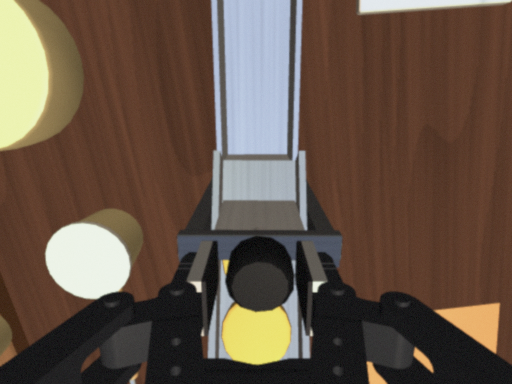

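View pics/s27z.png

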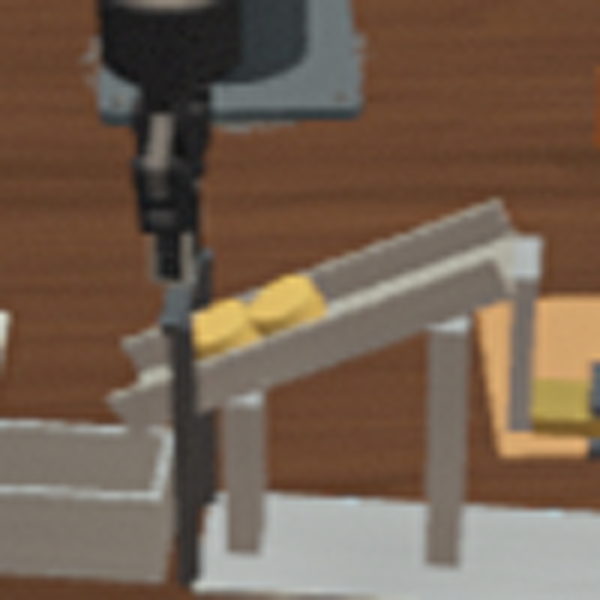

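>>> {"name": "play_rows", "arguments": {
  "series": [
    [[1, 0, 2, 0, 0, 0, 30], [1, 0, 2, 0, 0, 0, 15], [1, 0, 2, 0, 0, 0, 15], [1, 0, 2, 0, 0, 0, 15]]
  ],
  "squeeze": 50
}}

```text
clock: 40.33
tool_pos: [0.5862, -0.0362, 0.2037]
tcp_rot: [0.07, 0.998, -0.0, 0.001]
ft_force: [0.0, 0.0, 5.2]
gripper_width: 0.0258
```

>>> {"name": "play_rows", "arguments": {
  "series": [
    [[0, 0, -12, 0, 0, 0, 15], [0, 0, -25, 0, 0, 0, 15], [0, 0, -38, 0, 0, 0, 15], [0, 0, -50, 0, 0, 0, 15], [0, 0, -54, 0, 0, 0, 15], [0, 0, -54, 0, 0, 0, 15], [0, 0, -54, 0, 0, 0, 15], [0, 0, -54, 0, 0, 0, 15]]
  ]
}}

```text
clock: 41.32
tool_pos: [0.5861, -0.0362, 0.254]
tcp_rot: [0.07, 0.998, 0.0, -0.001]
ft_force: [7.6, -0.8, -14.5]
gripper_width: 0.0259
```

```bash
python3 - <<'E'
from h import *
for k in range(3): c=snap('wrist','w28.png')
plan((*S(0,0,0)[:2],.203,172))
c=snap('scene','s28.png')
cv2.imwrite('pics/s28z.png',cv2.resize(c['image'][150:250,190:300,::-1],None,fx=6,fy=6,interpolation=cv2.INTER_CUBIC))
E
```

```text
clock 41.48 tcp [586.  -36.1 254. ] F [  7.1  -1.2 -15.1] w 26.1 t 171.97
[-1.3, 0.2, 51.0] [0.01, -0.17, -0.03] n>= 0.8
```

View pics/w28.png

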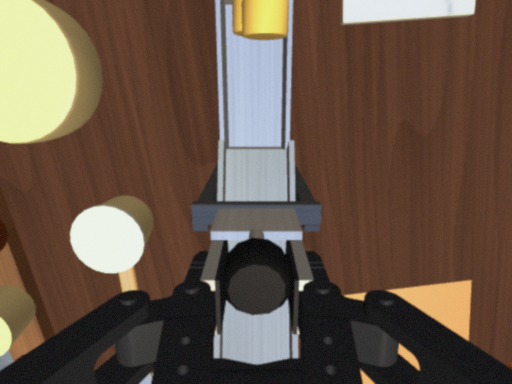

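View pics/s28z.png

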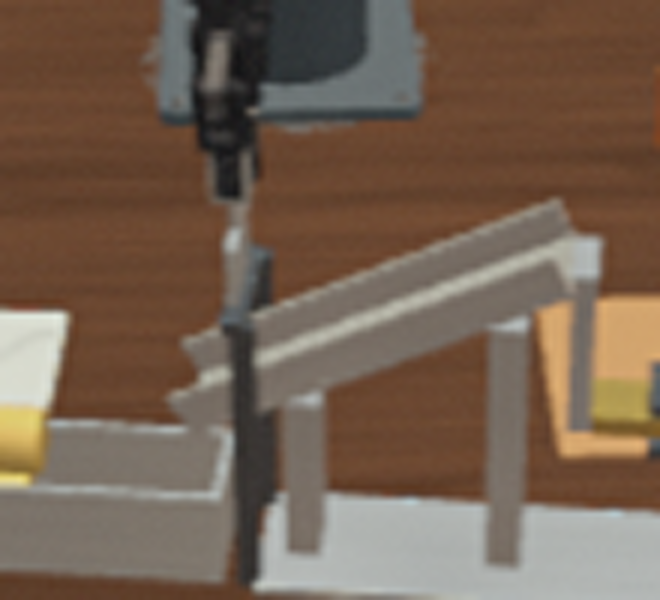

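>>> {"name": "play_rows", "arguments": {
  "series": [
    [[0, 0, 12, 0, 0, 0, 15], [0, 0, 25, 0, 0, 0, 15], [0, 0, 38, 0, 0, 0, 15], [0, 0, 50, 0, 0, 0, 15], [0, 0, 56, 0, 0, 0, 15], [0, 0, 58, 0, 0, 0, 15], [0, 0, 58, 0, 0, 0, 15], [0, 0, 58, 0, 0, 0, 15]]
  ]
}}

```text
clock: 42.52
tool_pos: [0.5863, -0.0362, 0.2036]
tcp_rot: [0.07, 0.998, -0.0, 0.003]
ft_force: [-3.0, -0.4, 17.4]
gripper_width: 0.0256
```

Knob is back at its shut height (TCP z 203.6 mm, against 203.7 mm before the pull), pressed down with 17 N. Releasing and lifting off.

>>> {"name": "play_rows", "arguments": {
  "series": [
    [[0, 0, -3, 0, 0, 0, 15], [0, 0, -4, 0, 0, 0, 25], [0, 0, -4, 0, 0, 0, 45], [0, 0, -4, 0, 0, 0, 60], [0, 0, -15, 0, 0, 0, 70], [0, 0, -55, 0, 0, 0, 85], [0, -40, -90, 0, 0, 0, 85], [0, -96, -90, 0, 0, 0, 85]]
  ]
}}

```text
clock: 43.52
tool_pos: [0.5739, -0.1313, 0.2937]
tcp_rot: [0.068, 0.998, -0.001, 0.004]
ft_force: [1.0, -0.4, 0.0]
gripper_width: 0.0851
```

>>> {"name": "play_rows", "arguments": {
  "series": [
    [[0, 0, 0, 0, 0, 0, 85], [0, 0, 0, 0, 0, 0, 85]]
  ]
}}

```text
clock: 43.78
tool_pos: [0.5722, -0.1311, 0.2888]
tcp_rot: [0.07, 0.998, 0.0, -0.0]
ft_force: [0.4, 0.9, -0.6]
gripper_width: 0.0851
```

```bash
python3 - <<'E'
from h import *
for k in range(3): c=snap('wrist','w29.png')
plan((*S(0,-.097,0)[:2],.2,172))
sp('wrist','slab_top','knob'); sp('top','slab_top','knob')
cv2.imwrite('pics/w29z.png',cv2.resize(c['image'][60:260,190:350,::-1],None,fx=3,fy=3,interpolation=cv2.INTER_CUBIC))
c=snap('scene','s29.png')
cv2.imwrite('pics/s29z.png',cv2.resize(c['image'][150:270,170:310,::-1],None,fx=5,fy=5,interpolation=cv2.INTER_CUBIC))
E
```

```text
clock 43.92 tcp [ 572.4 -130.   288.6] F [-0.1 -0.   0.1] w 85.0 t 172.06
[-1.6, -2.0, 88.6] [0.03, -0.04, 0.06] n>= 1.4
slab_top wrist [([0.4104, -0.2532, 0.011], 0.84)]
knob wrist [([0.5848, -0.0367, 0.2116], 0.95), ([0.5839, -0.065, 0.1014], 0.16)]
slab_top top [([0.4062, -0.2598, 0.0123], 0.58), ([0.5844, -0.0678, 0.1033], 0.43)]
knob top [([0.5801, -0.0349, 0.2135], 0.45), ([0.7962, -0.1613, 0.0006], 0.22)]
```

View pics/w29.png

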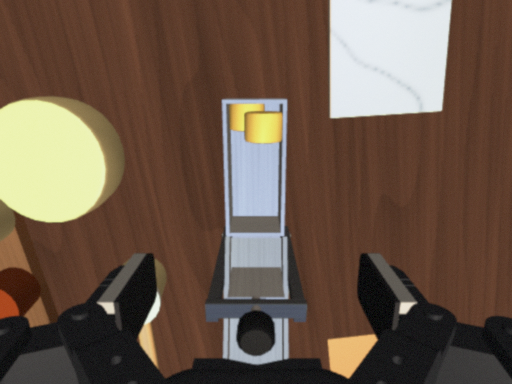

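View pics/s29z.png

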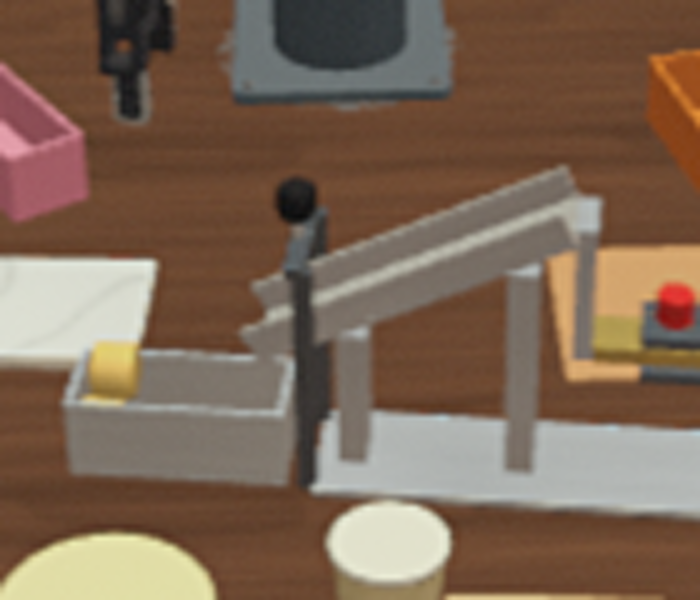

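View pics/w29z.png

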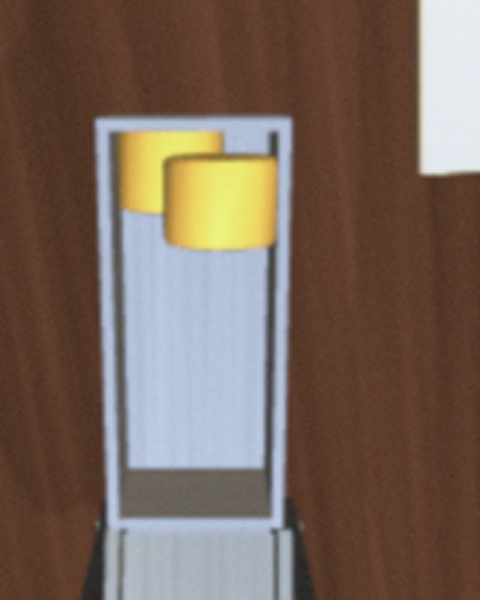

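```bash
python3 - <<'E'
from h import *
c=camera('wrist')
z=np.array([[95,117],[293,117],[284.5,530],[107,530]])/3+[190,60]-.3
w=atz(c,z,.06,'wrist')[:,:2]; m=w.mean(0); print(m)
print([np.linalg.norm(w[i]-w[(i+1)%4]) for i in range(4)])
d=(w[0]-w[3])+(w[1]-w[2]); t=np.degrees(np.arctan2(d[1],d[0]))-90; print(t%360)
print('stand frame', (m-ORG)@EX,(m-ORG)@EY)
u=d/np.linalg.norm(d); g=m+u*.007
plan((*g,.041,t))
ct=snap('top','t29.png')
print('slab corners',atz(ct,[[306,204],[364,208],[362.5,245],[303.5,240.5]],.012,'top'))
cv2.imwrite('pics/t29z.png',cv2.resize(ct['image'][180:270,280:390,::-1],None,fx=6,fy=6,interpolation=cv2.INTER_CUBIC))
E
```

```text
[ 0.57637501 -0.12141635]
[np.float64(0.06688042094067093), np.float64(0.15103803646537234), np.float64(0.06734115752108373), np.float64(0.1510094664206308)]
172.23314772942024
stand frame 0.001152035128574767 -0.08602620447703317
clock 44.23 tcp [ 572.5 -130.5  288.8] F [-0.3 -0.1  0.1] w 85.0 t 172.03
[-2.7, 2.6, 247.8] [0.0, -0.01, -0.2] n>= 4.0
slab corners [[ 0.47684103 -0.16160417  0.012     ]
 [ 0.46389388 -0.36211304  0.012     ]
 [ 0.33694452 -0.35207245  0.012     ]
 [ 0.35128988 -0.1511305   0.012     ]]
```

View pics/t29z.png

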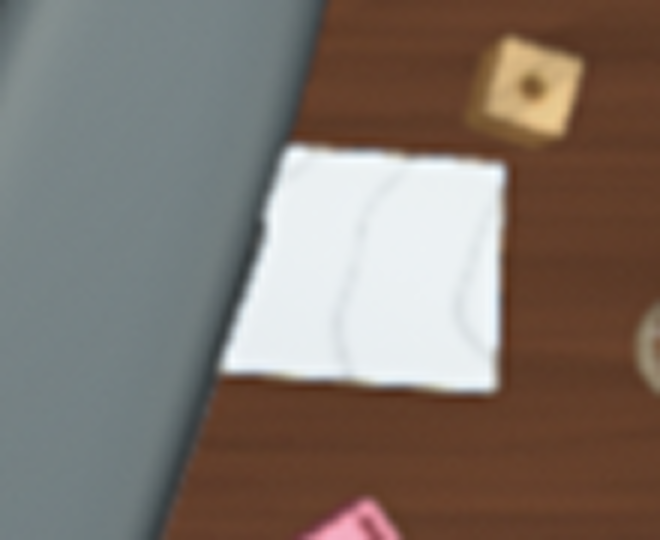

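>>> {"name": "play_rows", "arguments": {
  "series": [
    [[-2.5, 2.6, 60, 0, 0, 0, 85], [-2.5, 2.6, 120, 0, 0, 0, 85], [-2.5, 2.6, 180, 0, 0, 0, 85], [-2.5, 2.6, 220, 0, 0, 0, 85], [-2.5, 2.6, 247, 0, 0, 0, 85], [-2.5, 2.6, 248, 0, 0, 0, 80], [-2.5, 2.6, 248, 0, 0, 0, 70], [-2.5, 2.6, 248, 0, 0, 0, 58]]
  ],
  "squeeze": 50
}}

```text
clock: 45.28
tool_pos: [0.5769, -0.1294, 0.0433]
tcp_rot: [0.07, 0.998, -0.001, 0.002]
ft_force: [0.0, 0.5, -3.5]
gripper_width: 0.0645
```

>>> {"name": "play_rows", "arguments": {
  "series": [
    [[0, 0, 0, 0, 0, 0, 58], [0, 0, 0, 0, 0, 0, 58], [0, 0, 0, 0, 0, 0, 58], [0, 0, -3, 0, 0, 0, 58], [0, 0, -7, 0, 0, 0, 58], [0, 0, -7, 0, 0, 0, 58]]
  ]
}}

```text
clock: 46.02
tool_pos: [0.5749, -0.1288, 0.0472]
tcp_rot: [0.07, 0.998, 0.0, -0.001]
ft_force: [0.2, -0.3, -4.2]
gripper_width: 0.065
```

```bash
python3 - <<'E'
from h import *
for k in range(2): c=snap('wrist','w30.png')
t=np.radians(176); u=np.array([-np.sin(t),np.cos(t)]); g=np.array([.408,-.256])+.007*u; print(g)
plan((*S(0,-.2,0)[:2],.046,172),(*S(0,-.2,0)[:2],.09,172),(*g,.09,176),(*g,.054,176))
E
```

```text
[ 0.4075117  -0.26298295]
clock 46.12 tcp [ 574.8 -128.8   47.1] F [-0.   0.7 -4. ] w 65.2 t 171.98
[0.6, -106.5, 1.1] [0.01, -0.07, -0.02] n>= 1.7
[0.6, -106.5, -42.9] [0.01, -0.07, -0.02] n>= 1.8
[147.0, -156.3, -42.7] [0.01, -0.07, -4.02] n>= 3.5
[146.9, -156.3, -6.7] [0.01, -0.07, -4.02] n>= 3.4
```

View pics/w30.png

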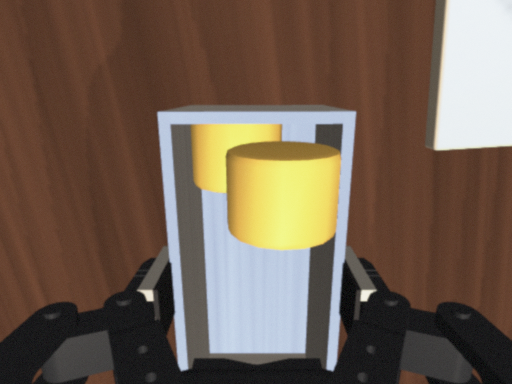

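>>> {"name": "play_rows", "arguments": {
  "series": [
    [[0, -12, 0, 0, 0, 0, 58], [0, -32, 0, 0, 0, 0, 58], [0, -55, 0, 0, 0, 0, 58], [0, -78, -6, 0, 0, 0, 58], [0, -98, -18, 0, 0, 0, 58], [4, -106, -32, 0, 0, 0, 58], [14, -110, -42, 0, 0, 0, 58], [30, -115, -45, 0, 0, 0, 58]]
  ]
}}

```text
clock: 47.12
tool_pos: [0.5299, -0.2386, 0.0949]
tcp_rot: [0.069, 0.998, -0.0, 0.001]
ft_force: [0.3, -0.1, -3.3]
gripper_width: 0.0651
```

```bash
python3 - <<'E'
from h import *
plan((.4075,-.263,.085,176),(.4075,-.263,.053,176))
E
```

```text
clock 47.12 tcp [ 529.9 -238.6   94.9] F [ 0.3 -0.1 -3.3] w 65.1 t 172.03
[117.8, -41.1, 9.6] [-0.04, 0.14, -3.97] n>= 2.0
[117.9, -41.1, 41.6] [-0.04, 0.14, -3.97] n>= 2.1
```

>>> {"name": "play_rows", "arguments": {
  "series": [
    [[18, -6, 0, 0, 0, -0.5, 58], [38, -13, 0, 0, 0, -1, 58], [60, -21, 2, 0, 0, -2, 58], [82, -29, 5, 0, 0, -3, 58], [102, -36, 8, 0, 0, -4, 58], [114, -40, 10, 0, 0, -4, 58], [118, -41, 10, 0, 0, -4, 58], [118, -41, 10, 0, 0, -4, 58]]
  ]
}}

```text
clock: 48.12
tool_pos: [0.4073, -0.2627, 0.0832]
tcp_rot: [0.035, 0.999, -0.0, 0.001]
ft_force: [-0.3, -0.2, -3.0]
gripper_width: 0.0648
```

```bash
python3 - <<'E'
from h import *
for k in range(2): c=snap('wrist','w31.png')
plan((.4075,-.263,.053,176))
E
```

```text
clock 48.23 tcp [ 407.7 -262.7   83.2] F [-0.3  1.6 -3.8] w 64.5 t 176.0
[0.2, -0.3, 30.2] [-0.02, 0.06, 0.0] n>= 0.5
```

View pics/w31.png

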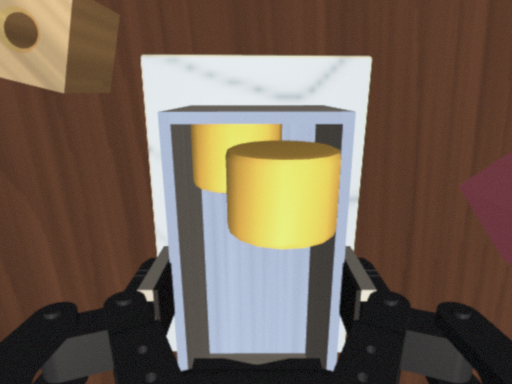

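Tub is centred and square over the slab (slab edges at columns 143 to 370, tub at 160 to 353). Lowering it.

>>> {"name": "play_rows", "arguments": {
  "series": [
    [[0, 0, 10, 0, 0, 0, 58], [0, 0, 20, 0, 0, 0, 58], [0, 0, 27, 0, 0, 0, 58], [0, 0, 30, 0, 0, 0, 58], [0, 0, 31, 0, 0, 0, 58], [0, 0, 31, 0, 0, 0, 58]]
  ]
}}

```text
clock: 48.98
tool_pos: [0.4065, -0.2621, 0.0551]
tcp_rot: [0.035, 0.999, 0.0, -0.0]
ft_force: [-7.4, 7.3, 15.1]
gripper_width: 0.0646
```

>>> {"name": "play_rows", "arguments": {
  "series": [
    [[0, 0, -3, 0, 0, 0, 58], [0, 0, -3, 0, 0, 0, 62], [0, 0, -3, 0, 0, 0, 68], [0, 0, -3, 0, 0, 0, 76], [0, 0, -3, 0, 0, 0, 85], [0, 0, -3, 0, 0, 0, 85], [0, 0, -30, 0, 0, 0, 85], [0, 0, -80, 0, 0, 0, 85]]
  ]
}}

```text
clock: 49.98
tool_pos: [0.4053, -0.2613, 0.13]
tcp_rot: [0.035, 0.999, 0.002, -0.002]
ft_force: [0.4, -0.7, -0.0]
gripper_width: 0.0848
```

>>> {"name": "play_rows", "arguments": {
  "series": [
    [[0, 0, -60, 0, 0, 0, 85], [0, 0, -120, 0, 0, 0, 85], [0, 0, -160, 0, 0, 0, 85], [0, 0, -160, 0, 0, 0, 85]]
  ]
}}

```text
clock: 50.48
tool_pos: [0.4084, -0.264, 0.2964]
tcp_rot: [0.035, 0.999, -0.003, 0.003]
ft_force: [0.1, -0.1, -0.2]
gripper_width: 0.0848
```

```bash
python3 - <<'E'
from h import *
for k in range(2): c=snap('wrist','w32.png')
plan((.4075,-.263,.053,176))
sp('wrist','tub_center','slab_top')
c=snap('scene','s32.png'); cv2.imwrite('pics/s32z.png',cv2.resize(c['image'][150:270,110:340,::-1],None,fx=3.4,fy=3.4,interpolation=cv2.INTER_CUBIC))
sp('scene','pin_head','knob','tub_center')
E
```

```text
clock 50.58 tcp [ 407.2 -262.9  291.8] F [ 0.1  0.7 -1. ] w 84.9 t 175.98
[-0.2, 0.0, 238.8] [-0.02, 0.03, -0.02] n>= 3.8
tub_center wrist [([0.1969, -0.2861, 0.0309], 0.63), ([0.4062, -0.2544, 0.041], 0.55)]
slab_top wrist []
pin_head scene [([0.6211, 0.2113, 0.1407], 0.51), ([0.5836, -0.0659, 0.1016], 0.34)]
knob scene [([0.5885, -0.0369, 0.2093], 0.43)]
tub_center scene [([0.4067, -0.2556, 0.0462], 0.94), ([0.1928, -0.2802, 0.0287], 0.84), ([0.2032, 0.308, 0.0287], 0.59), ([0.2752, 0.5215, 0.0268], 0.58)]
```

View pics/w32.png

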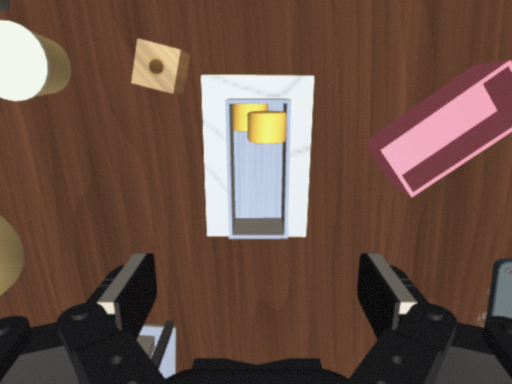

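View pics/s32z.png

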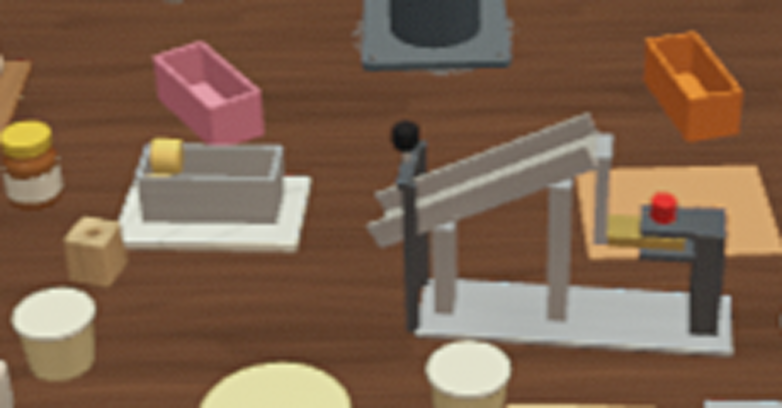

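```bash
python3 - <<'E'
from h import *
print(order.close_job()); print(telemetry.get_state()['clock'])
E
```

```text
the job is handed in; nothing more can be done
None
the job is handed in; nothing more can be done
```

The job is done and handed in after about 51 s of the 210 s; it reports no verdict, so the results below are from my own last checks.

- **Pin:** it is pushed fully home. It did not move under about 20 N, and the camera puts the head at 141–144 mm high, against the 143 mm of a seated pin.
- **Cheeses:** only two were on the paper. Both were loaded behind the shut gate, slid into the tub when the gate opened, and showed inside it in the last pictures. One cheese stands partly above the rim.
- **Gate:** I pulled the knob up 50 mm to its stop. I then pressed it back down to its starting height within about 0.1 mm.
- **Tub:** it was knocked about 30 mm away just after I first placed it under the mouth, so I picked it up and put it back before opening the gate. It now stands on the slab, upright as far as the pictures show, with the gripper well clear. By the cameras its centre is within a few millimetres of the slab's centre.
- **Other goods:** none were touched on purpose, and none looked moved in the last pictures. I did not measure them again.

Two readings disagreed slightly:
- **Pin head width:** it read about 24 mm in the gripper and the wrist camera, where 26 mm was stated.
- **Tub height:** the scene camera put the tub's centre at 46 mm and the wrist camera at 41 mm, where 42 mm was expected. If 46 mm is right, it is just within the allowed height.

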